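Press the window lid of a finds box home with a seating bar

TASK

The lid of the finds box sits loose on its two end catches. Pull the seating bar up out of its stand, lay it on the bench on its rubber feet, let go and take it again by its dark hand grip; then set a foot on each end rail of the lid and press squarely down until both catches click over the lid and it is fully home. Touch the lid only with the bar and keep everything off its thin clear window, then put the bar back down on its feet on the bench, let go, and leave the dropper bottle and the cup standing where they are.

Things in the scene. Friction and masses are not known exactly. Their poses are not given: they have to be found in the camera images.
- box: Storage box for pottery finds: an open grey plastic tub, 144 mm long (its x) by 104 mm wide (its y) by 62 mm high, walls 5 mm, fixed to the bench. Origin: centre of its underside, on the bench; z up. Its x and -x end walls each carry a black sprung catch.
- lid: White lid frame, 152 (its x) by 106 mm (its y), 0.16 kg, loose, axes as the box's. Origin: centre of the underside of its 5 mm plate. It starts about 76 mm above the bench, on the sloping tops of both catches; home, its origin is 62 mm above the bench, on the tub's rim: 14 mm to go. A lip 18 mm deep below the plate guides it in the tub with 1.5 mm play. Pressed off centre it tips.
- window: The thin clear window in the middle of the lid, 102 by 78 mm, sunk 11 mm below the tops of the end rails. Origin: centre of its underside. Nothing may push on it.
- lid_end_a (a point): Point on the underside plane of the lid, 61 mm from its centre toward lid +x; home, 62 mm above the bench. A raised end rail runs over it along y, 18 mm wide in x, 84 mm long in y, its flat top 14 mm above this point: one foot of the bar presses there, mid-length.
- lid_end_b (a point): The same point and rail at the lid's -x end.
- catch_a (a joint): Black sprung catch, 44 mm wide, on the box's +x end wall, hinged low down. 0 = upright (closed), positive = pushed outward, rad. Its hook reaches 4 mm over the lid's end tab: going down, the lid pushes it out to about 0.1, then it springs back to 0 over the tab. Both together need a push of about 10 to 20 N. Closed, it stands outside |x| = 72 mm of the box, up to 81 mm above the bench.
- catch_b (a joint): The same catch on the box's -x end wall.
- bar: Seating bar, about 0.17 kg, 146 mm long (its x), 26 wide (its y), 56 high (its z): pale wooden beam, z = 10 to 32 mm, on two black rubber feet (24 mm long in x, 26 wide, 10 high) centred at x = +61 and -61 mm, as far apart as the lid's end rails. Alike both ways round. Origin: mid-length, on the plane of the soles; z points from soles to grip.
- bar_grip (a point): Middle of the bar's dark blue hand grip on top of the beam: 60 mm long in bar x, 26 mm wide in bar y, 32 to 56 mm above the soles; this point is 44 mm above the soles.
- stand: Bar stand, fixed: dark foot plate 78 (its x) by 88 by 8 mm, on it an upright aluminium pocket 42 (x) by 48 mm (y) outside, 32 by 38 inside, floor 13 mm and rim 48 mm above the bench. Origin: centre of its underside. The bar starts on end in it: bar x up, soles toward stand +y, top end 159 mm above the bench; the top 43 mm is plain beam and foot, to be gripped across its 26 mm width.
- instrument_case: Open black instrument case, fixed, right of the box and the stand: a tray 170 mm (its x) by 260 mm (its y), 36 mm high, with its lid standing up along the tray's +x side (towards the stand), 215 mm high: keep the hand clear of it. Origin: centre of its underside. The bench on the robot's side of the stand and to the left of the stand is free for laying the bar down.
- dropper_bottle: Brown dropper bottle, 33 mm across, 97 mm high, standing loose. Origin: centre of its underside.
- specimen_cup: Clear specimen cup with yellow filling, 53 mm across, 72 mm high, standing loose. Origin: centre of its underside.
Things that resemble listed ones, but are neither listed nor needed, are in the scene too. There is more than one size of the stand; the one meant has the size given above.

How it is judged:
By the outcome, as a careful person would: the job done as asked, in the order asked, and still so for the second after the job is handed in, with the robot touching nothing.
It also fails if it takes over 64 s, if anything falls off the work surface, if the arm or the gripper's body presses on something with over 40 N, if the wrist force passes 120 N, or if a joint passes its speed limit or range.

ROBOT

A 6-joint arm with a two-finger parallel gripper is mounted at the origin on the work surface; the furniture and walls round the work are solid. World frame = base frame: x ahead of the robot, y to its left, z up, the work surface at z = 0. Lengths are in mm, angles in rad, forces in N, time in s.
With the tool pointing down it reaches from about 350 to 875 mm from the base axis. Payload 15.5 kg.
Tool frame: the origin (TCP) lies at the centre of the arm's flange, where the gripper is bolted on; the fingertips stand 173 mm ahead of it and the grasp point (between the pads) lies 155 mm ahead of it; x points along the fingers, y is the direction in which the jaws open and shut, and the axes are right-handed (so a half turn about x gives the same grasp; the last joint's range is limited). The gripper opens to 85 mm and grips with 20 to 120 N. Pads are 22 mm wide; open, the fingers measure 114 mm over their backs; the gripper's body (76 mm by 85 mm) begins 54 mm behind the grasp point. The pads swing forward as they close: fully open they stand 13 mm farther back than shut.
Start: joints at [-1.433, 0.494, 1.345, -0, 1.302, -0.096], TCP at [144.799, -607.998, 404.677] pointing down, gripper open.
Joint ranges: [-2.91, 2.91], [-0.82, 2.16], [0.22, 2.67], [-1.22, 4.37], [0.12, 2.79], [-3.08, 3.08]. Speed limits (rad/s): [1.89, 1.89, 2.57, 3.01, 3.01, 3.01].

INTERFACE

Orientations are given as a rotation vector (axis times angle).
In Python, from bench import state, snapshot, camera_params, finish_job, spot_in, trace, place_of gives the robot as it stands.
- The arm moves only by the tool servo_tool, never from a script. Its argument "increments" is a list of rows, each a list of 3 entries, a list of its own where there are three numbers: the shift along the tool's x, y, z normalised to -1 to 1, where 1 is 0.1 m, then the turn, a rotation vector about the tool's x, y, z normalised to -1 to 1, where 1 is pi rad, then the closure, from -1 (fully open) to 1 (shut). In form: [[[x, y, z], [wx, wy, wz], gripper], ...]. A call has 1 to 12 rows; each row shifts and turns the commanded pose from where the row before left it, along the tool's axes as they then stand; what a row does not reach is not made up. A row lasts 1/12 s, in which the tool goes at most 41.7 mm and 7.16 degrees, less where a joint would pass 70% of its speed; a pose out of reach is approached as far as the arm can. A call with a number of a shift or a turn outside -1 to 1 is refused whole. A call with a gripper value outside its range is refused whole. The fingers move at their own pace and stop on an object; "grip_force" is the grip in N (left out, the last holds). Time passes only in rows, so rows that do not move let the fingers close. It gives the time, the measured TCP pose, the force and the opening at its end, in the units of the state.
- state(): the state, without advancing time (a new reading comes with each control period).
- snapshot(name): name is "side" or "top"; returns (picture, depth): 384x512x3 uint8, blue, green, red; 384x512 float32, mm along the optical axis (not along the pixel's ray), 0 where there is no reading.
- camera_params(name): a dict with "fovy" (degrees; the focal length in pixels is half the picture's height over the tangent of half this angle, whatever the lens; pixels are square), "cx", "cy" (the principal point, pixels), "R" (3x3) and "t" (3): a world point X has camera coordinates R X + t. Camera axes: x right, y down, z forward; pixel columns grow to the right and rows downward; lengths in mm; the calibration is good to about 2 mm. A picture is of the moment at which its call begins. camera_params takes no time and is no camera call.
- finish_job(): hands the job in, once; it reports no verdict.
Trained networks look in the newest picture that a camera, given by its name, has taken for a name from the list of things; names that differ only in an ending like _2 or _b are one class to them, and where a whole thing is asked for, a point or a joint stands for the part that bears it (a point fixed in the world has none). Each returns a list of dicts, best first, with "score" (0 to 1); they miss things now and then, are a little off and sometimes report something else, mostly with a low value. They report only what shows in the picture. A call takes as long as a camera call. They do not tell look-alikes from the thing itself.
- spot_in(camera, name): "bbox" ([centre column, centre row, width, height] in pixels, round what is visible of it).
- trace(camera, name): "pixels" (384x512 bool, what is visible of it) and "bbox" ([centre column, centre row, width, height] in pixels, round what is visible of it).
- place_of(camera, name): "point" ([column, row] in pixels: a listed point, or the origin of a listed thing).
The state is a dict: "time_s": time; "joint_positions": joint angles; "joint_vel": joint speeds; "effort": joint torques, N m; "position": TCP position; "ee_rot": TCP orientation; "contact_force": force on the tool from outside, world axes, zero at the start; "ft_torque": the same for the moment, N m; "width": finger opening in mm.
Only numpy, scipy, OpenCV 4.12 (cv2) and the standard library are available. Lean on these libraries where they do the work, as an engineer would, in place of code of your own. Each camera call takes 0.05 s, during which the arm holds its last target.

## Working session

There is one attempt and no reset: what is moved stays moved. The work goes in short steps, Python scripts to look and compute and a tool call to move; the robot and the scene stay as the last step left them, time stands still between calls to the robot, and variables do not carry over. Pictures are saved under pics/ and viewed, and the job is handed in when it is done.

Besides the shell and the picture viewer there is one more tool, called in YAML: its name, and indented under it one key for each argument. servo_tool: Moves the arm, as the interface text tells. Scaled input: -1 to 1 covers 0.1 m each way for a shift and pi rad each way for a turn. Its arguments: {"type":"object","properties":{"increments":{"type":"array"},"grip_force":{"type":"number"}},"required":["increments"]}

```bash
ls; mkdir -p pics
cat > h.py <<'E'
import numpy as np, cv2
from bench import *
from scipy.spatial.transform import Rotation as Ro
def f(cp): return 192/np.tan(np.radians(cp['fovy'])/2)
def world(cam,u,v,d):
    c=camera_params(cam);F=f(c)
    u,v,d=map(np.asarray,(u,v,d))
    p=np.stack([(u-c['cx'])/F*d,(v-c['cy'])/F*d,d*np.ones_like(u,dtype=float)],-1)
    return (p-np.array(c['t']))@np.array(c['R'])
def proj(cam,X):
    c=camera_params(cam);F=f(c)
    p=np.asarray(X)@np.array(c['R']).T+np.array(c['t'])
    return np.stack([p[...,0]/p[...,2]*F+c['cx'],p[...,1]/p[...,2]*F+c['cy'],p[...,2]],-1)
def cloud(cam,d):
    v,u=np.mgrid[0:384,0:512]
    return world(cam,u.astype(float),v.astype(float),d)
E
python3 - <<'E'
from h import *
print(state())
for n in('side','top'):
    im,d=snapshot(n);cv2.imwrite(f'pics/{n}0.png',im);np.save(f'{n}0.npy',d);np.save(f'{n}i0.npy',im)
    c=camera_params(n);print(n,c, (d==0).mean())
    print('campos',-np.array(c['R']).T@np.array(c['t']))
E
```

```text
pics
{'time_s': 0.0, 'joint_positions': array([-1.43249603e+00,  4.94190390e-01,  1.34613673e+00,  1.54196448e-05,
        1.30249907e+00, -9.55109818e-02]), 'joint_vel': array([-0.00104289,  0.00164215,  0.00097611, -0.00058131,  0.00246427,
        0.00110139]), 'effort': array([ 5.36166204e-03, -8.82156658e+01, -3.83869493e+01,  2.00356039e-04,
        1.00293200e-02, -3.79209598e-05]), 'position': array([ 144.78229441, -607.84538563,  404.09374362]), 'ee_rot': array([ 2.09798021,  0.24768919, -2.09800456]), 'contact_force': array([ 0.04875246,  0.2658194 , -1.01860544]), 'ft_torque': array([ 0.00528882, -0.02118347, -0.01718084]), 'width': 85.51623687287493}
side {'fovy': 50.439100154887726, 'cx': 255.69376117479658, 'cy': 186.51051787934892, 'R': array([[-0.9997058 ,  0.02308816,  0.00743318],
       [ 0.0086109 ,  0.62432608, -0.78111638],
       [-0.02267527, -0.78082257, -0.62434121]]), 't': array([ 521.3819906 , -106.25485803, 1160.27827093])} 0.043141682942708336
campos [548.4531717  960.27138438 637.53660897]
top {'fovy': 57.573028093458085, 'cx': 252.4444073293907, 'cy': 190.52405339028581, 'R': array([[-0.02144034, -0.99976176, -0.00409191],
       [-0.99612132,  0.02171127, -0.08526978],
       [ 0.0853383 ,  0.00224783, -0.9963495 ]]), 't': array([303.92967424, 544.91953485, 869.66373954])} 0.0037485758463541665
campos [475.10669427 290.07151584 914.19785111]
```

View pics/side0.png

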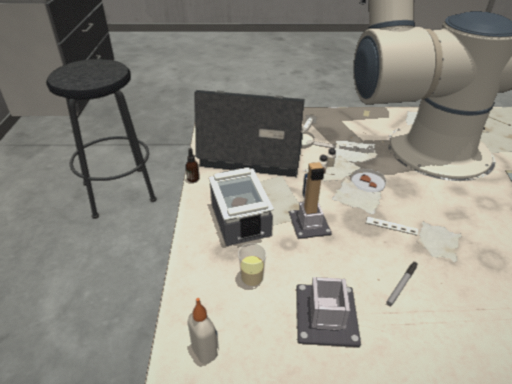

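View pics/top0.png

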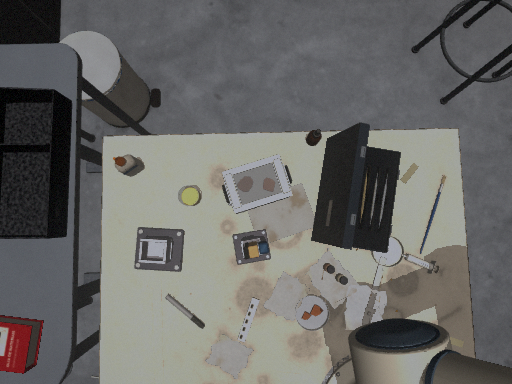

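Side view: the case is at (248,132), the box with lid at (240,205), the bar in its stand at (312,200), the cup at (252,266) and the brown bottle at (192,168). The larger empty stand at (328,310) and the white glue bottle are decoys. Next I'll measure.

Run:
```python
from h import *
for n in('side','top'):
    d=np.load(f'{n}0.npy')
    for name in ['box','lid','bar','bar_grip','lid_end_a','stand','specimen_cup','dropper_bottle','catch_a','instrument_case']:
        r=place_of(n,name)
        for q in r[:3]:
            u,v=q['point'];ui,vi=int(round(u)),int(round(v))
            dd=d[min(max(vi,0),383),min(max(ui,0),511)]
            print(n,name,round(q['score'],2),np.round([u,v],1),'surf',np.round(world(n,u,v,float(dd)),0))
print(state()['time_s'])
for n,(a,b,c,e) in {'side':(185,330,140,300),'top':(200,320,130,280)}.items():
    im=cv2.imread(f'pics/{n}0.png')[c:e,a:b]
    cv2.imwrite(f'pics/{n}0c.png',cv2.resize(im,None,fx=600/(e-c)*.98,fy=600/(e-c)*.98,interpolation=2))
# height map
d=np.load('top0.npy');P=cloud('top',d);print('bench z top',np.median(P[330:345,240:330,2]),P[180:190,180:195,2].max())
d2=np.load('side0.npy');P2=cloud('side',d2);print('bench z side',np.median(P2[290:310,230:280,2]))
```

```text
side box 0.82 [238.8 214.8] surf [564. 355.  81.]
side box 0.72 [238.9 190. ] surf [565. 273.  79.]
side lid 0.85 [240.9 191.2] surf [561. 276.  78.]
side bar 0.61 [310.9 200.4] surf [412. 306.  75.]
side bar_grip 0.96 [304.4 185. ] surf [424. 277.  94.]
side bar_grip 0.4 [315.1 199.3] surf [403. 304.  77.]
side lid_end_a 0.97 [230.9 180.1] surf [583. 236.  78.]
side lid_end_a 0.69 [248.1 211.3] surf [546. 349.  85.]
side lid_end_a 0.17 [314.6 201.1] surf [404. 304.  72.]
side stand 0.9 [325.3 317.6] surf [418. 567.  41.]
side specimen_cup 0.96 [252.5 278. ] surf [539. 473.  30.]
side specimen_cup 0.43 [228.  176.3] surf [590. 233.  86.]
side dropper_bottle 0.58 [192.3 184.5] surf [685. 150.  -2.]Traceback (most recent call last):
  File "<stdin>", line 5, in <module>
ValueError: it knows: bar, bar_grip, box, dropper_bottle, instrument_case, lid, lid_end, specimen_cup, stand, window
```

Run:
```python
from h import *
for n in('top',):
    d=np.load(f'{n}0.npy')
    for name in ['box','lid','bar','bar_grip','lid_end_a','stand','specimen_cup','dropper_bottle']:
        r=place_of(n,name)
        for q in r[:3]:
            u,v=q['point'];ui,vi=int(round(u)),int(round(v))
            dd=d[min(max(vi,0),383),min(max(ui,0),511)]
            print(n,name,round(q['score'],2),np.round([u,v],1),'surf',np.round(world(n,u,v,float(dd)),0))
print(state()['time_s'])
for n,(a,b,c,e) in {'side':(185,340,140,250),'top':(200,320,130,280)}.items():
    im=cv2.imread(f'pics/{n}0.png')[c:e,a:b]
    s=min(780/(b-a),590/(e-c))
    cv2.imwrite(f'pics/{n}0c.png',cv2.resize(im,None,fx=s,fy=s,interpolation=2))
d=np.load('top0.npy');P=cloud('top',d);print('bench z top',np.median(P[330:345,200:230,2]))
d2=np.load('side0.npy');P2=cloud('side',d2);print('bench z side',np.median(P2[290:310,230:280,2]))
# lid plane points
m=(P[...,2]>70)&(P[...,2]<105)&(P[...,0]>480)&(P[...,0]<640)&(P[...,1]>200)&(P[...,1]<400)
print(m.sum()); 
pts=P[m][:,:2].astype(np.float32);print('lid rect top',cv2.minAreaRect(pts), pts.mean(0))
print(np.histogram(P[m][:,2],bins=range(70,106,3)))
```

```text
top box 0.34 [313.7 142.1] surf [669. 135.  45.]
top lid 0.93 [259.4 185.8] surf [558. 275.  77.]
top lid 0.36 [280.1 178.7] surf [572. 226.  91.]
top lid 0.25 [266.1 249.8] surf [409. 264. 118.]
top bar 0.9 [245.7 247.2] surf [418. 309. 159.]
top bar_grip 0.57 [264.5 248.4] surf [412. 267. 117.]
top lid_end_a 0.9 [281.7 181.6] surf [565. 222.  90.]
top lid_end_a 0.68 [231.4 189.8] surf [549. 342.  90.]
top stand 0.69 [160.8 249.3] surf [407. 529.  15.]
top stand 0.56 [250.7 242.9] surf [422. 299.  78.]
top specimen_cup 0.69 [192.9 198.6] surf [533. 442.  37.]
top dropper_bottle 0.65 [311.9 141.1] surf [671. 139.  46.]
top dropper_bottle 0.6 [256.8 187.4] surf [554. 281.  80.]
0.9
bench z top 1.5482765298509875
bench z side 0.4122934887430132
2811
lid rect top ((564.1761474609375, 281.8665771484375), (106.31816864013672, 165.6754913330078), 16.23887062072754) [563.64185 281.81244]
(array([   3,   87,  969, 1036,  191,   94,  338,   90,    3,    0,    0]), array([ 70,  73,  76,  79,  82,  85,  88,  91,  94,  97, 100, 103]))
```

View pics/side0c.png

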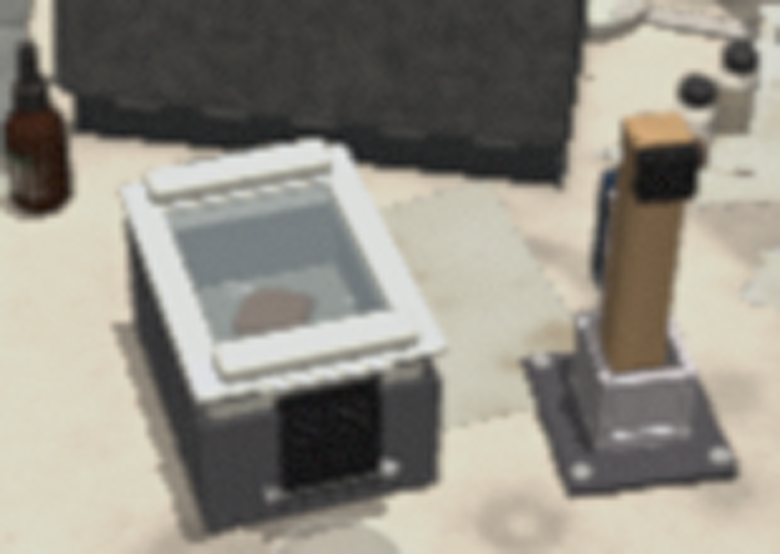

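View pics/top0c.png

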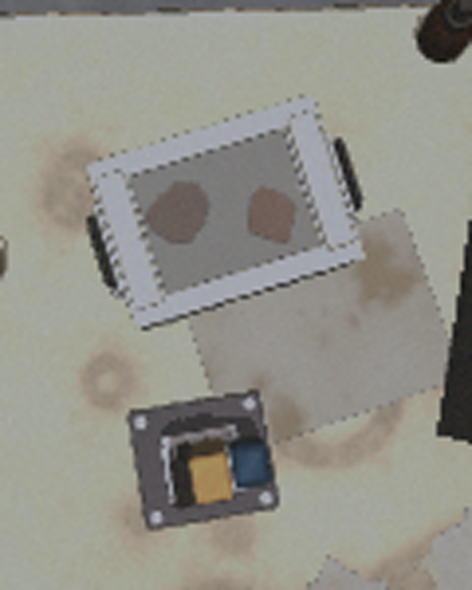

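Run:
```python
from h import *
P=cloud('top',np.load('top0.npy'));im=np.load('topi0.npy')
def box(z0,z1,x0,x1,y0,y1,P=P):
    return (P[...,2]>z0)&(P[...,2]<z1)&(P[...,0]>x0)&(P[...,0]<x1)&(P[...,1]>y0)&(P[...,1]<y1)
m=box(145,175,350,480,220,380);q=P[m];print('bar top',m.sum(),q.mean(0),q.std(0),cv2.minAreaRect(q[:,:2].astype(np.float32)))
m=box(100,130,350,480,220,380);q=P[m];print('grip side',m.sum(),q.mean(0),cv2.minAreaRect(q[:,:2].astype(np.float32)))
m=box(5,13,340,490,220,390);q=P[m];print('plate',m.sum(),q.mean(0),cv2.minAreaRect(q[:,:2].astype(np.float32)))
m=box(195,235,400,800,0,300);q=P[m];print('case lid top',m.sum(),q.mean(0),cv2.minAreaRect(q[:,:2].astype(np.float32)),cv2.boxPoints(cv2.minAreaRect(q[:,:2].astype(np.float32))))
m=box(85,96,480,640,190,400);q=P[m]
n,l=cv2.connectedComponents(m.astype(np.uint8))
for i in range(1,n):
    s=l==i
    if s.sum()>40: q=P[s];r=cv2.minAreaRect(q[:,:2].astype(np.float32));print('rail',s.sum(),q.mean(0),q[:,2].std(),r)
m=box(74,96,480,640,190,400)
n,l,st,_=cv2.connectedComponentsWithStats(m.astype(np.uint8));i=1+np.argmax(st[1:,4]);q=P[l==i];print('lid',cv2.minAreaRect(q[:,:2].astype(np.float32)))
A=np.c_[q[:,:2],np.ones(len(q))]
P2=cloud('side',np.load('side0.npy'))
m=box(86,97,480,640,190,400,P2)
n,l=cv2.connectedComponents(m.astype(np.uint8))
for i in range(1,n):
    s=l==i
    if s.sum()>40: q=P2[s];r=cv2.minAreaRect(q[:,:2].astype(np.float32));print('side rail',s.sum(),q.mean(0),q[:,2].std(),r)
m=box(30,180,380,460,240,360,P2);q=P2[m];print(q[:,2].max())
m=box(120,175,380,460,240,360,P2);q=P2[m];print('bar side',q.mean(0),q.min(0),q.max(0))
m=box(150,175,350,480,220,380,P2);q=P2[m];print('bar top side',m.sum(),q.mean(0),q.std(0),cv2.minAreaRect(q[:,:2].astype(np.float32)))
```

```text
bar top 185 [409.52504973 298.36144734 158.99900086] [7.59131734 9.12975063 2.3864464 ] ((408.8310241699219, 298.1837158203125), (26.1839599609375, 31.644933700561523), 8.294034957885742)
grip side 125 [414.18661472 272.71032625 115.16169094] ((412.4317626953125, 281.4403076171875), (25.282920837402344, 44.8881721496582), 3.825402021408081)
plate 587 [412.07069715 302.39591273   8.54574021] ((411.8492736816406, 303.0062255859375), (143.15762329101562, 168.7739715576172), 3.5207571983337402)
case lid top 1725 [541.25008743  85.51334799 207.79870281] ((543.5518798828125, 83.44792938232422), (26.18598747253418, 260.2264709472656), 79.07874298095703) [[413.3146    95.24329 ]
 [668.828     45.94085 ]
 [673.7892    71.652565]
 [418.27576  120.95501 ]]
rail 263 [580.78422816 223.1434795   89.33922917] 1.5899155319691671 ((581.0105590820312, 222.93145751953125), (83.17137908935547, 18.13528060913086), 16.097061157226562)
rail 260 [546.55067898 339.72853661  89.6960824 ] 1.662454375269801 ((546.8231201171875, 339.9084167480469), (82.9389877319336, 17.896577835083008), 16.085905075073242)
lid ((564.2550048828125, 281.41900634765625), (106.31839752197266, 164.78347778320312), 16.177064895629883)
side rail 203 [580.9083797  225.00910426  89.23379331] 1.332287512308909 ((580.9742431640625, 224.4183349609375), (82.34385681152344, 19.784473419189453), 15.80854606628418)
side rail 271 [547.19176993 341.80543302  89.30847637] 1.2487764794262721 ((546.9888305664062, 340.6125183105469), (82.74234771728516, 20.81866455078125), 14.79286003112793)
160.95970967006159
bar side [410.3854181  304.85562508 147.74749655] [393.75698743 282.85646734 120.21720571] [423.33275851 317.70238233 160.95970967]
bar top side 172 [409.42354888 303.26617796 157.42118629] [7.98183477 9.84901194 2.78461586] ((408.8858947753906, 300.071533203125), (26.377376556396484, 32.85894775390625), 9.286858558654785)
```

```bash
cat >> h.py <<'E'
def cur():
    s=state();T=np.eye(4);T[:3,:3]=Ro.from_rotvec(s['ee_rot']).as_matrix();T[:3,3]=s['position'];return T
def pose(R,g,off=155.):
    "R tool rot, g grasp point -> flange T"
    T=np.eye(4);T[:3,:3]=R;T[:3,3]=np.asarray(g,float)-off*R[:,0];return T
def rot(a,j):
    a=np.array(a,float);a/=np.linalg.norm(a);j=np.array(j,float);j-=a*(a@j);j/=np.linalg.norm(j)
    return np.c_[a,j,np.cross(a,j)]
from scipy.linalg import logm,expm
def rows(T0,T1,n=None,show=True):
    D=np.linalg.inv(T0)@T1
    L=np.real(logm(D)); 
    ang=np.linalg.norm(Ro.from_matrix(D[:3,:3]).as_rotvec())
    if n is None:
        n=1
        while True:
            E=expm(L/n)
            if np.linalg.norm(E[:3,3])<40 and ang/n<np.radians(7): break
            n+=1
    E=expm(L/n)
    r=np.r_[E[:3,3]/100,Ro.from_matrix(E[:3,:3]).as_rotvec()/np.pi]
    print(n,'x',np.round(r,4).tolist())
    pts=[];T=T0.copy()
    for i in range(n):
        T=T@E;pts.append((T[:3,3]+155*T[:3,0]).round().astype(int).tolist())
    if show: print(' grasp path',pts[::max(1,n//6)],'end flange',T1[:3,3].round(1))
    return n,r
def jrow(f=__import__('os').path):
    s=state();open('log.txt','a').write(repr([s['joint_positions'].tolist(),s['position'].tolist(),s['ee_rot'].tolist()])+'\n')
    return s
E
python3 - <<'E'
from h import *
jrow()
T=cur();print(T.round(3))
t=np.radians(38);sx=np.array([np.cos(np.radians(8.4)),np.sin(np.radians(8.4)),0]);sy=np.array([-sx[1],sx[0],0])
a=np.sin(t)*sy-np.cos(t)*np.array([0,0,1.])
g=np.array([408.9,299.2,144])-8*sy
for s in(1,-1):
    R=rot(a,s*sx)
    G=pose(R,g-120*a)
    # intermediate: rotate base z by ~ 60deg, raise
    print(s);rows(T,G)
# swing
Z=np.eye(4);Z[:3,:3]=Ro.from_euler('z',85,degrees=True).as_matrix()
M=Z@T;M[2,3]+=60
n,r=rows(T,M)
R=rot(a,sx);
for s in(1,-1): rows(M,pose(rot(a,s*sx),g-120*a))
E
```

```text
[[ 0.00000e+00  2.32000e-01 -9.73000e-01  1.44794e+02]
 [-0.00000e+00 -9.73000e-01 -2.32000e-01 -6.07996e+02]
 [-1.00000e+00  0.00000e+00 -0.00000e+00  4.04686e+02]
 [ 0.00000e+00  0.00000e+00  0.00000e+00  1.00000e+00]]
1
22 x [0.1475, -0.0939, -0.3583, -0.0206, 0.0077, -0.0071]
 grasp path [[180, -586, 235], [278, -506, 199], [360, -405, 175], [422, -289, 164], [461, -163, 166], [474, -32, 180], [460, 97, 205], [421, 218, 239]] end flange [434.8 123.8 360.7]
-1
22 x [0.0786, -0.3873, 0.0514, 0.023, -0.0073, -0.0079]
 grasp path [[127, -568, 242], [89, -442, 226], [78, -311, 219], [96, -179, 219], [142, -55, 225], [214, 56, 231], [308, 148, 237], [421, 218, 239]] end flange [434.8 123.8 360.7]
24 x [-0.025, -0.012, -0.3861, -0.0197, 0.0, -0.0]
 grasp path [[182, -598, 252], [323, -535, 262], [444, -440, 272], [538, -318, 282], [600, -176, 292], [625, -24, 302]] end flange [618.3  91.3 464.7]
6 x [0.197, -0.2946, -0.0481, -0.0, 0.0352, -0.0]
 grasp path [[586, 109, 291], [553, 128, 275], [520, 149, 261], [487, 171, 251], [454, 194, 243], [421, 218, 239]] end flange [434.8 123.8 360.7]
26 x [0.0772, -0.0197, 0.0853, 0.0364, -0.0, -0.0125]
 grasp path [[612, 82, 302], [573, 54, 276], [522, 47, 256], [471, 63, 245], [431, 100, 241], [411, 151, 240], [416, 205, 239]] end flange [434.8 123.8 360.7]
```

servo_tool:
  increments:
    - [[-0.025,-0.012,-0.386],[-0.0197,0,0],-1]
    - [[-0.025,-0.012,-0.386],[-0.0197,0,0],-1]
    - [[-0.025,-0.012,-0.386],[-0.0197,0,0],-1]
    - [[-0.025,-0.012,-0.386],[-0.0197,0,0],-1]
    - [[-0.025,-0.012,-0.386],[-0.0197,0,0],-1]
    - [[-0.025,-0.012,-0.386],[-0.0197,0,0],-1]
    - [[-0.025,-0.012,-0.386],[-0.0197,0,0],-1]
    - [[-0.025,-0.012,-0.386],[-0.0197,0,0],-1]
    - [[-0.025,-0.012,-0.386],[-0.0197,0,0],-1]
    - [[-0.025,-0.012,-0.386],[-0.0197,0,0],-1]
    - [[-0.025,-0.012,-0.386],[-0.0197,0,0],-1]
    - [[-0.025,-0.012,-0.386],[-0.0197,0,0],-1]
  grip_force: 60

```text
time_s: 1.9
position: [518.5, -348.8, 434.8]
ee_rot: [1.63, 0.869, -1.63]
contact_force: [-0.2, -0.4, 1.2]
width: 85.1
```

servo_tool:
  increments:
    - [[-0.025,-0.012,-0.386],[-0.0197,0,0],-1]
    - [[-0.025,-0.012,-0.386],[-0.0197,0,0],-1]
    - [[-0.025,-0.012,-0.386],[-0.0197,0,0],-1]
    - [[-0.025,-0.012,-0.386],[-0.0197,0,0],-1]
    - [[-0.025,-0.012,-0.386],[-0.0197,0,0],-1]
    - [[-0.025,-0.012,-0.386],[-0.0197,0,0],-1]
    - [[-0.025,-0.012,-0.386],[-0.0197,0,0],-1]
    - [[-0.025,-0.012,-0.386],[-0.0197,0,0],-1]
    - [[-0.025,-0.012,-0.386],[-0.0197,0,0],-1]
    - [[-0.025,-0.012,-0.386],[-0.0197,0,0],-1]
    - [[-0.025,-0.012,-0.386],[-0.0197,0,0],-1]
    - [[-0.025,-0.012,-0.386],[-0.0197,0,0],-1]

```text
time_s: 2.9
position: [617.3, 93.3, 464.8]
ee_rot: [1.097, 1.277, -1.097]
contact_force: [1.0, 0.6, 0.1]
width: 85.4
```

```bash
cat > plan1.py <<'E'
from h import *
t=np.radians(38);sx=np.array([np.cos(np.radians(8.4)),np.sin(np.radians(8.4)),0]);sy=np.array([-sx[1],sx[0],0])
a=np.sin(t)*sy-np.cos(t)*np.array([0,0,1.])
g=np.array([408.9,299.2,144])-8*sy
R=rot(a,sx)
E
python3 - <<'E'
from plan1 import *
s=jrow();print(s['joint_positions'].round(3))
rows(cur(),pose(R,g-120*a),8)
E
```

```text
[ 0.054  0.444  1.262  0.     1.435 -0.097]
8 x [0.1477, -0.22, -0.032, 0.0002, 0.0264, 0.0001]
 grasp path [[593, 106, 296], [569, 120, 283], [544, 134, 271], [520, 150, 261], [495, 166, 253], [471, 183, 247], [446, 200, 242], [421, 218, 239]] end flange [434.8 123.8 360.7]
```

servo_tool:
  increments:
    - [[0.1477,-0.22,-0.032],[0.0002,0.0264,0.0001],-1]
    - [[0.1477,-0.22,-0.032],[0.0002,0.0264,0.0001],-1]
    - [[0.1477,-0.22,-0.032],[0.0002,0.0264,0.0001],-1]
    - [[0.1477,-0.22,-0.032],[0.0002,0.0264,0.0001],-1]
    - [[0.1477,-0.22,-0.032],[0.0002,0.0264,0.0001],-1]
    - [[0.1477,-0.22,-0.032],[0.0002,0.0264,0.0001],-1]
    - [[0.1477,-0.22,-0.032],[0.0002,0.0264,0.0001],-1]
    - [[0.1477,-0.22,-0.032],[0.0002,0.0264,0.0001],-1]
    - [[0,0,0],[0,0,0],-1]

```text
time_s: 3.65
position: [430.8, 123.2, 358.8]
ee_rot: [1.541, 1.784, -0.751]
contact_force: [-0.5, 0.1, 0.4]
width: 85.3
```

Run:
```python
from plan1 import *
s=jrow();print(s['joint_positions'].round(3),s['contact_force'])
print((np.linalg.inv(pose(R,g-120*a))@cur()).round(3))
rows(cur(),pose(R,g))
for n in('side','top'):
    im,d=snapshot(n)
    (a,b,c,e)={'side':(185,360,80,270),'top':(190,320,130,280)}[n]
    sc=590/(e-c);im=cv2.resize(im[c:e,a:b],None,fx=sc,fy=sc,interpolation=2);cv2.imwrite(f'pics/{n}1.png',im)
```

```text
[-0.081  0.362  1.87   0.708  1.193 -0.589] [-0.53315507  0.10123763  0.43017778]
[[ 1.000e+00  2.000e-03  7.000e-03  1.453e+00]
 [-2.000e-03  1.000e+00 -6.000e-03 -4.052e+00]
 [-7.000e-03  6.000e-03  1.000e+00  1.187e+00]
 [ 0.000e+00  0.000e+00  0.000e+00  1.000e+00]]
3 x [0.3952, 0.014, -0.0022, -0.0006, -0.0007, 0.0002]
 grasp path [[414, 243, 206], [412, 267, 175], [410, 291, 144]] end flange [424.  196.9 266.1]
```

View pics/side1.png

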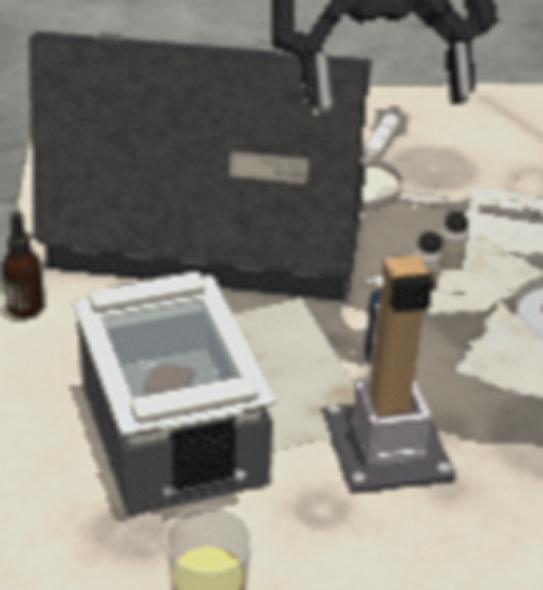

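View pics/top1.png

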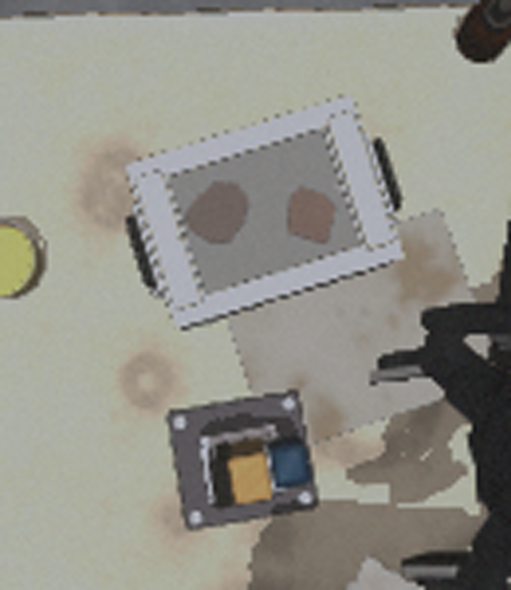

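servo_tool:
  increments:
    - [[0.237,0.0084,-0.0013],[-0.0004,-0.0004,0],-1]
    - [[0.237,0.0084,-0.0013],[-0.0004,-0.0004,0],-1]
    - [[0.237,0.0084,-0.0013],[-0.0004,-0.0004,0],-1]
    - [[0.237,0.0084,-0.0013],[-0.0004,-0.0004,0],-1]
    - [[0.237,0.0084,-0.0013],[-0.0004,-0.0004,0],-1]
    - [[0,0,0],[0,0,0],-1]

```text
time_s: 4.25
position: [429.1, 197.3, 265.4]
ee_rot: [1.528, 1.773, -0.748]
contact_force: [-1.1, -0.4, 0.1]
width: 85.1
```

Run:
```python
from plan1 import *
s=jrow();print(s['joint_positions'].round(3),s['contact_force'])
print((np.linalg.inv(pose(R,g))@cur()).round(3))
for n in('side','top'):
    im,d=snapshot(n)
    (a,b,c,e)={'side':(225,360,120,270),'top':(190,320,130,280)}[n]
    sc=590/(e-c);im=cv2.resize(im[c:e,a:b],None,fx=sc,fy=sc,interpolation=2);cv2.imwrite(f'pics/{n}2.png',im)
```

```text
[ 0.089  0.539  1.938  0.868  0.924 -0.694] [-1.12363465 -0.39886446  0.1227166 ]
[[ 1.000e+00 -1.000e-03 -7.000e-03  3.680e-01]
 [ 1.000e-03  1.000e+00  4.000e-03  5.131e+00]
 [ 7.000e-03 -4.000e-03  1.000e+00  7.500e-01]
 [ 0.000e+00  0.000e+00  0.000e+00  1.000e+00]]
```

View pics/side2.png

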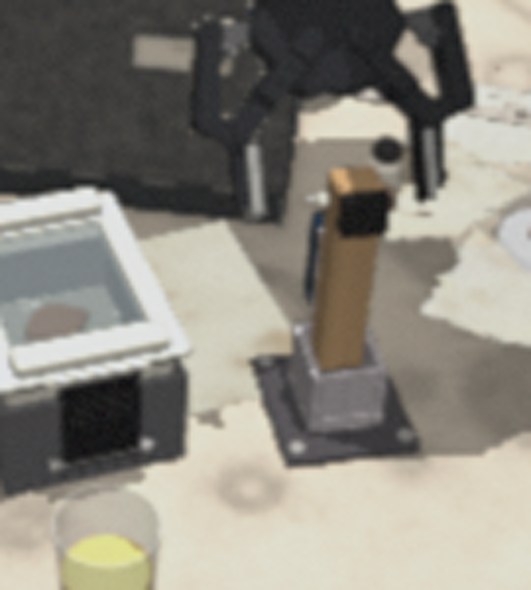

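View pics/top2.png

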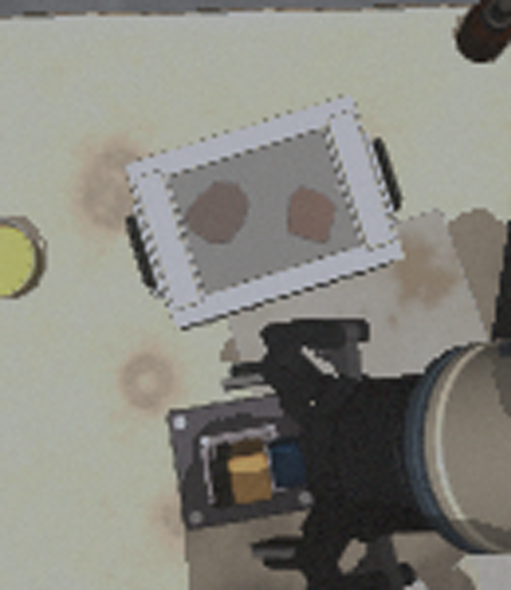

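Run:
```python
from plan1 import *
s=jrow();print(s['joint_positions'].round(3),s['joint_vel'].round(3),s['time_s'])
D=np.linalg.inv(pose(R,g))@cur();print(D[:3,3].round(2));rows(cur(),pose(R,g),1)
```

```text
[ 0.086  0.534  1.937  0.865  0.929 -0.692] [-0.023 -0.029 -0.001 -0.004  0.011  0.   ] 4.35
[-2.15  5.35  0.52]
1 x [0.0213, -0.0535, -0.0056, 0.0016, 0.0021, -0.0007]
 grasp path [[410, 291, 144]] end flange [424.  196.9 266.1]
```

servo_tool:
  increments:
    - [[0.015,-0.05,-0.005],[0.0015,0.002,0],-1]
    - [[0,0,0],[0,0,0],-1]
    - [[0,0,0],[0,0,0],-1]

```text
time_s: 4.6
position: [423.8, 195.8, 267.3]
ee_rot: [1.539, 1.774, -0.747]
contact_force: [-0.4, -0.7, 0.1]
width: 85.6
```

Run:
```python
from plan1 import *
s=jrow();print(s['joint_positions'].round(3),s['joint_vel'].round(3),s['time_s'])
D=np.linalg.inv(pose(R,g))@cur();print(D[:3,3].round(2),D[:3,:3].round(3));rows(cur(),pose(R,g),1)
```

```text
[ 0.085  0.532  1.952  0.88   0.924 -0.704] [ 0.002  0.002 -0.003 -0.001 -0.003 -0.   ] 4.6
[-1.55 -0.39  0.15] [[ 1.    -0.004  0.   ]
 [ 0.004  1.    -0.001]
 [-0.     0.001  1.   ]]
1 x [0.0155, 0.0038, -0.0015, -0.0002, -0.0001, -0.0013]
 grasp path [[410, 291, 144]] end flange [424.  196.9 266.1]
```

servo_tool:
  increments:
    - [[0.015,0.004,0],[0,0,-0.0013],1]
    - [[0,0,0],[0,0,0],1]
    - [[0,0,0],[0,0,0],1]
    - [[0,0,0],[0,0,0],1]
    - [[0,0,0],[0,0,0],1]
    - [[0,0,0],[0,0,0],1]
    - [[0,0,0],[0,0,0],1]
    - [[0,0,0],[0,0,0],1]
  grip_force: 60

```text
time_s: 5.27
position: [423.9, 197.2, 265.5]
ee_rot: [1.535, 1.779, -0.75]
contact_force: [-1.3, -0.8, 6.1]
width: 25.1
```

Run:
```python
from plan1 import *
s=jrow();print(s['contact_force'],s['ft_torque'],s['width'],s['time_s'])
D=np.linalg.inv(pose(R,g))@cur();print(D[:3,3].round(2))
```

```text
[-1.33294157 -0.76156696  6.12726882] [-0.11692891  0.15833155  0.09151933] 25.14098716834432 5.2667
[ 0.72 -0.07  0.16]
```

Run:
```python
from plan1 import *
T=cur();M=T.copy();M[2,3]+=90
rows(T,M,6)
```

```text
6 x [-0.1182, -0.0002, -0.0924, -0.0, -0.0, 0.0]
 grasp path [[410, 292, 158], [410, 292, 173], [410, 292, 188], [410, 292, 203], [410, 292, 218], [410, 292, 233]] end flange [423.9 197.2 355.5]
```

servo_tool:
  increments:
    - [[-0.1182,0,-0.0924],[0,0,0],1]
    - [[-0.1182,0,-0.0924],[0,0,0],1]
    - [[-0.1182,0,-0.0924],[0,0,0],1]
    - [[-0.1182,0,-0.0924],[0,0,0],1]
    - [[-0.1182,0,-0.0924],[0,0,0],1]
    - [[-0.1182,0,-0.0924],[0,0,0],1]
    - [[0,0,0],[0,0,0],1]
    - [[0,0,0],[0,0,0],1]

```text
time_s: 5.93
position: [424.0, 197.2, 355.6]
ee_rot: [1.534, 1.778, -0.749]
contact_force: [-0.2, 0.3, -2.2]
width: 25.6
```

Run:
```python
from plan1 import *
s=jrow();print(s['contact_force'],s['ft_torque'],s['width'],s['time_s'],s['joint_positions'].round(3))
for n in('side','top'):
    im,d=snapshot(n)
    np.save(n+'3.npy',d);np.save(n+'i3.npy',im)
    (a,b,c,e)={'side':(225,360,90,260),'top':(190,320,130,280)}[n]
    sc=590/(e-c);im=cv2.resize(im[c:e,a:b],None,fx=sc,fy=sc,interpolation=2);cv2.imwrite(f'pics/{n}3.png',im)
# fit kinematics
from scipy.optimize import least_squares
L=[eval(l) for l in open('log.txt')]
def fk(p,q):
    H,o1,oy,L1,L2,o3,Lt=p[:7]
    T=np.eye(4)
    def mul(T,R=None,t=None):
        M=np.eye(4)
        if R is not None:M[:3,:3]=R.as_matrix()
        if t is not None:M[:3,3]=t
        return T@M
    Y=lambda a:Ro.from_euler('y',a);Z=lambda a:Ro.from_euler('z',a)
    T=mul(T,Z(q[0]),[0,0,0]);T=mul(T,None,[o1,oy,H])
    T=mul(T,Y(q[1]));T=mul(T,None,[0,0,L1])
    T=mul(T,Y(q[2]));T=mul(T,None,[o3,0,L2])
    T=mul(T,Z(q[3]));T=mul(T,Y(q[4]));T=mul(T,Z(q[5]));T=mul(T,None,[0,0,Lt])
    return T
def tool(R): return R
res=None
def f(p):
    r=[]
    for q,x,rv in L: r+=list(fk(p,q)[:3,3]-x)
    return r
s=least_squares(f,[300,0,60,450,450,0,100]);print(s.x.round(1),np.abs(s.fun).max())
for q,x,rv in L[:1]+L[-2:]:
    print(np.round(fk(s.x,q)[:3,:3].T@Ro.from_rotvec(rv).as_matrix(),2))
np.save('kin.npy',s.x)
```

```text
[-0.2248967   0.25320614 -2.20067576] [-0.50574748 -0.08034138 -0.0077645 ] 25.55861956506086 5.9333 [ 0.088  0.37   1.866  0.763  1.095 -0.487]
[256.6   0.   59.6 596.8 384.4 117.9 161.9] 1.0676330930436961e-09
[[ 0. -1.  0.]
 [ 0. -0. -1.]
 [ 1.  0.  0.]]
[[ 0. -1. -0.]
 [ 0.  0. -1.]
 [ 1.  0.  0.]]
[[-0. -1.  0.]
 [ 0. -0. -1.]
 [ 1. -0.  0.]]
```

View pics/side3.png

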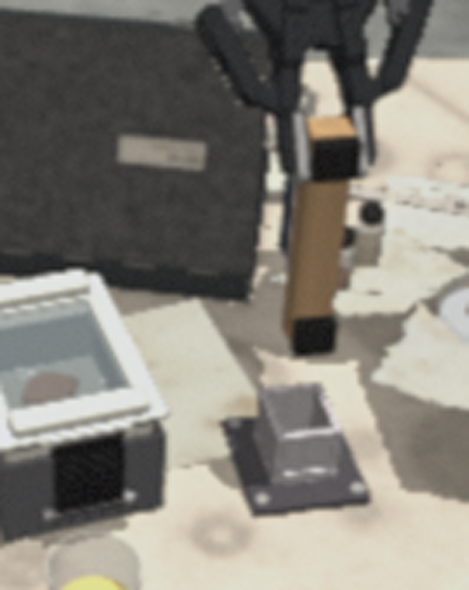

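View pics/top3.png

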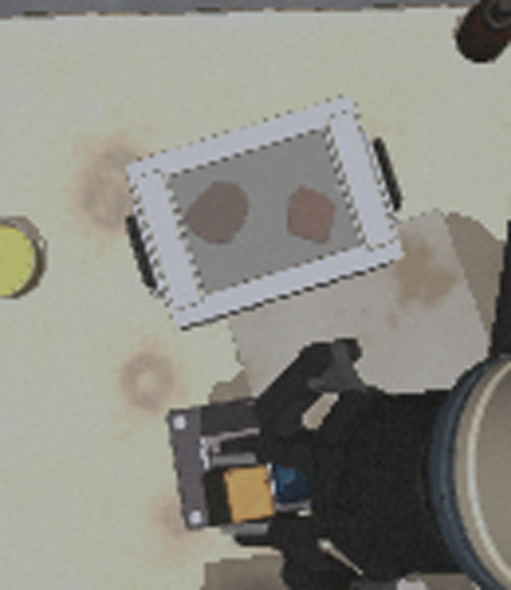

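```bash
cat > kin.py <<'E'
from h import *
from scipy.optimize import least_squares
p=np.load('kin.npy')
lo=np.array([-2.91,-0.82,0.22,-1.22,0.12,-3.08]);hi=np.array([2.91,2.16,2.67,4.37,2.79,3.08])
C=np.array([[0,-1,0],[0,0,-1],[1,0,0.]])
def tr(x,y,z):
    M=np.eye(4);M[:3,3]=x,y,z;return M
def ry(a):
    M=np.eye(4);c,s=np.cos(a),np.sin(a);M[0,0]=M[2,2]=c;M[0,2]=s;M[2,0]=-s;return M
def rz(a):
    M=np.eye(4);c,s=np.cos(a),np.sin(a);M[0,0]=M[1,1]=c;M[0,1]=-s;M[1,0]=s;return M
def chain(q):
    H,o1,oy,L1,L2,o3,Lt=p
    Ts=[rz(q[0])@tr(o1,oy,H)]
    Ts.append(Ts[-1]@ry(q[1])@tr(0,0,L1))
    Ts.append(Ts[-1]@ry(q[2])@tr(o3,0,L2))
    Ts.append(Ts[-1]@rz(q[3])@ry(q[4])@rz(q[5])@tr(0,0,Lt))
    return Ts
def fk(q):
    T=chain(q)[-1].copy();T[:3,:3]=T[:3,:3]@C;return T
def ik(T,q0):
    def f(q):
        F=fk(q);return np.r_[(F[:3,3]-T[:3,3])/100,Ro.from_matrix(F[:3,:3].T@T[:3,:3]).as_rotvec()]
    s=least_squares(f,np.clip(q0,lo+1e-3,hi-1e-3),bounds=(lo,hi))
    return s.x,np.abs(s.fun).max()
def track(T0,T1,q,n=None):
    D=np.linalg.inv(T0)@T1;L=np.real(logm(D));ang=np.linalg.norm(Ro.from_matrix(D[:3,:3]).as_rotvec())
    if n is None:
        n=1
        while np.linalg.norm(expm(L/n)[:3,3])>38 or ang/n>np.radians(6.8):n+=1
    E=expm(L/n);T=T0;mx=0;Q=[q]
    for i in range(n):
        T=T@E;q2,e=ik(T,Q[-1])
        if e>1e-3:return None,i,n
        Q.append(q2)
    return np.array(Q),np.abs(np.diff(Q,axis=0)).max(0)*12,n
def bar_lay(Cxy,az,t,zg=24,xg=58,lift=0):
    h=np.array([np.cos(az),np.sin(az),0]);z=np.array([0,0,1.])
    a=-np.cos(t)*h-np.sin(t)*z
    return pose(rot(a,-np.cross(z,h)),np.r_[Cxy,0]+xg*h+z*(zg+lift))
E
python3 - <<'E'
from kin import *
s=state();q=s['joint_positions'];T=cur();t=np.radians(38)
print(ik(T,q)[1])
for Cxy in [(330,330),(330,400),(380,410),(400,420),(420,410)]:
  for az in range(-180,180,20):
    G=bar_lay(Cxy,np.radians(az),t,lift=60)
    best=None
    for st in [q]+[np.random.default_rng(i).uniform(lo,hi) for i in range(6)]:
        x,e=ik(G,st)
        if e<1e-4:
            m=min((x-lo).min(),(hi-x).min())
            if best is None or m>best[0]:best=(m,x)
    if best and best[0]>.1:
        Q,v,n=track(T,G,q)
        print(Cxy,az,round(best[0],2),best[1].round(2),'track',n,v if Q is None else (v.round(2),Q[-1].round(2)))
E
```

```text
1.4728129826835357e-12
(330, 330) -100 0.22 [-0.12  0.89  2.45  1.78  0.93  1.32] track 25 15
(330, 330) -80 0.51 [-0.09  0.78  2.16  1.18  0.97  1.8 ] track 27 (array([0.13, 0.27, 0.36, 0.5 , 0.2 , 1.38]), array([-0.09,  0.78,  2.16,  1.18,  0.97,  1.8 ]))
(330, 330) -60 0.77 [0.01 0.79 1.9  0.84 1.17 1.99] track 25 (array([0.14, 0.25, 0.3 , 0.31, 0.14, 1.59]), array([0.01, 0.79, 1.9 , 0.84, 1.17, 1.99]))
(330, 330) -40 1.0 [0.13 0.83 1.67 0.63 1.4  2.03] track 23 (array([0.28, 0.29, 0.28, 0.39, 0.28, 1.79]), array([0.13, 0.83, 1.67, 0.63, 1.4 , 2.03]))
(330, 330) -20 1.09 [0.26 0.89 1.46 0.47 1.6  1.99] track 21 (array([0.43, 0.37, 0.37, 0.58, 0.46, 1.98]), array([0.26, 0.89, 1.46, 0.47, 1.6 , 1.99]))
(330, 330) 0 1.02 [0.39 0.94 1.28 0.31 1.77 1.89] track 19 (array([0.58, 0.47, 0.48, 0.79, 0.65, 2.15]), array([0.39, 0.94, 1.28, 0.31, 1.77, 1.89]))
(330, 330) 20 0.9 [0.53 0.98 1.16 0.15 1.89 1.73] track 17 (array([0.75, 0.6 , 0.6 , 1.03, 0.85, 2.35]), array([0.53, 0.98, 1.16, 0.15, 1.89, 1.73]))
(330, 330) 40 0.85 [ 0.67  1.    1.11 -0.02  1.94  1.55] track 16 (array([0.89, 0.69, 0
[... 8782 characters left out ...]
y([ 0.8 ,  1.16,  0.69, -0.24,  2.18,  1.28]))
(420, 410) 80 0.6 [ 0.91  1.11  0.82 -0.42  2.03  1.07] track 14 (array([1.26, 1.03, 1.04, 1.64, 1.26, 2.53]), array([ 0.91,  1.11,  0.82, -0.42,  2.03,  1.07]))
(420, 410) 100 0.65 [ 1.02  1.03  1.02 -0.57  1.81  0.92] track 14 (array([1.28, 0.96, 0.81, 1.7 , 1.07, 2.22]), array([ 1.02,  1.03,  1.02, -0.57,  1.81,  0.92]))
(420, 410) 120 0.51 [ 1.11  0.95  1.26 -0.71  1.56  0.84] track 14 (array([1.27, 0.9 , 0.56, 1.77, 0.84, 1.93]), array([ 1.11,  0.95,  1.26, -0.71,  1.56,  0.84]))
(420, 410) 140 0.32 [ 1.18  0.87  1.52 -0.9   1.28  0.83] track 15 (array([1.17, 0.82, 0.33, 1.73, 0.7 , 1.54]), array([ 1.18,  0.87,  1.52, -0.9 ,  1.28,  0.83]))
```

Run:
```python
from h import *
P=cloud('top',np.load('top0.npy'));
b=np.median(P[300:370,110:230,2]);print(b)
m=(P[...,2]>b+5)&(P[...,0]>100)&(P[...,0]<520)&(P[...,1]>150)&(P[...,1]<640)
n,l,st,_=cv2.connectedComponentsWithStats(m.astype(np.uint8))
for i in range(1,n):
    if st[i,4]>8:
        q=P[l==i];print(st[i],'x',q[:,0].min().round(),q[:,0].max().round(),'y',q[:,1].min().round(),q[:,1].max().round(),'z',np.percentile(q[:,2],95).round())
for (u,v) in [(185,310),(248,320),(310,312),(230,355),(290,295)]:print((u,v),P[v,u].round())
```

```text
1.0970612649558587
[182 203  14   3  27] x 515.0 520.0 y 433.0 462.0 z 74.0
[229 202  42  12 280] x 475.0 520.0 y 250.0 352.0 z 90.0
[ 134  227   50   45 1968] x 350.0 475.0 y 290.0 599.0 z 67.0
[233 229  38  36 996] x 365.0 475.0 y 251.0 345.0 z 160.0
[305 268   6  11  27] x 326.0 475.0 y 150.0 290.0 z 20.0
[282 273  11  12  36] x 312.0 475.0 y 196.0 290.0 z 9.0
[295 283  15  24 124] x 257.0 475.0 y 156.0 290.0 z 18.0
[274 286   5   6  11] x 295.0 308.0 y 232.0 243.0 z 9.0
[165 294  40  35 259] x 209.0 475.0 y 290.0 519.0 z 16.0
[250 301   8   4   9] x 264.0 272.0 y 287.0 304.0 z 9.0
[250 305   7   6  16] x 249.0 262.0 y 289.0 305.0 z 8.0
[292 305   5   8  11] x 242.0 475.0 y 189.0 290.0 z 914.0
[269 307   5   5  13] x 246.0 256.0 y 247.0 257.0 z 10.0
[275 311   5   5  10] x 236.0 245.0 y 232.0 242.0 z 8.0
[302 312   9   8  39] x 224.0 242.0 y 154.0 174.0 z 10.0
[243 318   5   5   9] x 220.0 230.0 y 313.0 323.0 z 8.0
[247 318   5   8  13] x 212.0 230.0 y 303.0 313.0 z 8.0
[298 323  15   8  19] x 199.0 218.0 y 151.0 186.0 z 15.0
[241 332   6   6  12] x 184.0 195.0 y 316.0 329.0 z 8.0
[215 334  17  12  77] x 165.0 197.0 y 354.0 394.0 z 21.0
[238 336   4   6   9] x 174.0 186.0 y 329.0 336.0 z 8.0
[246 351   6   6  11] x 137.0 149.0 y 304.0 317.0 z 8.0
[206 353   8  13  35] x 120.0 475.0 y 290.0 418.0 z 9.0
[238 354   5   4  11] x 135.0 143.0 y 327.0 337.0 z 8.0
[214 360   5   6  14] x 117.0 130.0 y 387.0 398.0 z 9.0
[243 364   4   4  11] x 111.0 118.0 y 318.0 325.0 z 8.0
[221 366  19   6  44] x 101.0 114.0 y 335.0 380.0 z 8.0
(185, 310) [254. 468.  12.]
(248, 320) [225. 310.   6.]
(310, 312) [241. 153.   6.]
(230, 355) [139. 358.   3.]
(290, 295) [284. 202.   3.]
```

```bash
cat > plan2.py <<'E'
from kin import *
t=np.radians(38);az=np.radians(110);Cxy=(330,380)
# bar frame in tool frame (assumed)
def barT(Tt,zg=24,xg=58):
    # bar x = -cos t*toolx + s*toolz ... from lay
    L=bar_lay((0,0),0.,t,zg,xg);B=np.eye(4) # bar at origin with bar x=world x
    return Tt@np.linalg.inv(L)@B
E
python3 - <<'E'
from plan2 import *
s=state();q=s['joint_positions'];T=cur()
print(barT(T).round(2))
M=bar_lay(Cxy,az,t,lift=90)
n,r=rows(T,M,18);Q,v,_=track(T,M,q,18);print(v.round(2),Q[-1].round(2))
D=np.real(logm(np.linalg.inv(T)@M))/18
for i in range(0,19,2):
    X=T@expm(D*i);B=barT(X);e=[(B@[k,0,zz,1])[:3].round().astype(int).tolist() for k,zz in((-73,0),(-73,32),(73,0))];print(i,e,'fl',X[:3,3].round())
E
```

```text
[[ 0.0000e+00 -9.9000e-01  1.5000e-01  4.0591e+02]
 [ 0.0000e+00 -1.5000e-01 -9.9000e-01  3.1528e+02]
 [ 1.0000e+00  0.0000e+00 -0.0000e+00  1.7453e+02]
 [ 0.0000e+00  0.0000e+00  0.0000e+00  1.0000e+00]]
18 x [0.0698, -0.0419, -0.2404, -0.0039, -0.0277, 0.0005]
 grasp path [[404, 303, 234], [387, 338, 232], [369, 370, 220], [351, 398, 199], [334, 418, 171], [319, 431, 138]] end flange [268.4 549.3 209.4]
[1.01 0.69 0.42 1.36 0.74 1.64] [ 1.16  0.89  1.32 -0.58  1.67  0.98]
0 [[406, 315, 102], [410, 284, 102], [406, 315, 248]] fl [424. 197. 355.]
2 [[400, 316, 101], [405, 285, 107], [394, 341, 245]] fl [408. 243. 371.]
4 [[394, 317, 101], [399, 287, 111], [381, 365, 238]] fl [392. 290. 379.]
6 [[388, 317, 100], [394, 290, 116], [369, 387, 226]] fl [374. 337. 378.]
8 [[383, 317, 98], [387, 293, 119], [356, 407, 210]] fl [355. 384. 369.]
10 [[377, 317, 97], [381, 296, 121], [344, 424, 191]] fl [337. 427. 351.]
12 [[371, 316, 95], [375, 300, 123], [333, 436, 168]] fl [318. 467. 325.]
14 [[366, 315, 93], [368, 304, 124], [323, 445, 143]] fl [301. 501. 292.]
16 [[360, 313, 92], [362, 308, 123], [313, 449, 117]] fl [284. 529. 253.]
18 [[355, 311, 90], [355, 311, 122], [305, 449, 90]] fl [268. 549. 209.]
```

```bash
sed -i 's/Cxy=(330,380)/Cxy=(312,388)/' plan2.py
python3 - <<'E'
from plan2 import *
s=state();q=s['joint_positions'];T=cur()
M=bar_lay(Cxy,az,t,lift=90)
n,r=rows(T,M,18);Q,v,_=track(T,M,q,18);print(v.round(2),Q[-1].round(2))
N=bar_lay(Cxy,az,t,lift=0);Q,v,_=track(M,N,Q[-1],8);print(v.round(2),Q[-1].round(2))
E
```

```text
18 x [0.069, -0.0505, -0.2478, -0.0039, -0.0277, 0.0005]
 grasp path [[403, 304, 235], [383, 339, 234], [362, 373, 222], [341, 402, 202], [321, 425, 173], [303, 439, 139]] end flange [250.4 557.3 209.4]
[1.03 0.7  0.43 1.36 0.75 1.67] [ 1.19  0.89  1.31 -0.56  1.68  1.  ]
[0.   0.2  0.03 0.01 0.18 0.11] [ 1.19  1.02  1.31 -0.55  1.57  1.07]
```

servo_tool:
  increments:
    - [[0.069,-0.0505,-0.2478],[-0.0039,-0.0277,0.0005],1]
    - [[0.069,-0.0505,-0.2478],[-0.0039,-0.0277,0.0005],1]
    - [[0.069,-0.0505,-0.2478],[-0.0039,-0.0277,0.0005],1]
    - [[0.069,-0.0505,-0.2478],[-0.0039,-0.0277,0.0005],1]
    - [[0.069,-0.0505,-0.2478],[-0.0039,-0.0277,0.0005],1]
    - [[0.069,-0.0505,-0.2478],[-0.0039,-0.0277,0.0005],1]
    - [[0.069,-0.0505,-0.2478],[-0.0039,-0.0277,0.0005],1]
    - [[0.069,-0.0505,-0.2478],[-0.0039,-0.0277,0.0005],1]
    - [[0.069,-0.0505,-0.2478],[-0.0039,-0.0277,0.0005],1]
    - [[0.069,-0.0505,-0.2478],[-0.0039,-0.0277,0.0005],1]

```text
time_s: 6.87
position: [326.5, 433.4, 353.0]
ee_rot: [0.906, 1.119, -1.065]
contact_force: [-0.1, -0.2, -2.4]
width: 25.2
```

servo_tool:
  increments:
    - [[0.069,-0.0505,-0.2478],[-0.0039,-0.0277,0.0005],1]
    - [[0.069,-0.0505,-0.2478],[-0.0039,-0.0277,0.0005],1]
    - [[0.069,-0.0505,-0.2478],[-0.0039,-0.0277,0.0005],1]
    - [[0.069,-0.0505,-0.2478],[-0.0039,-0.0277,0.0005],1]
    - [[0.069,-0.0505,-0.2478],[-0.0039,-0.0277,0.0005],1]
    - [[0.069,-0.0505,-0.2478],[-0.0039,-0.0277,0.0005],1]
    - [[0.069,-0.0505,-0.2478],[-0.0039,-0.0277,0.0005],1]
    - [[0.069,-0.0505,-0.2478],[-0.0039,-0.0277,0.0005],1]
    - [[0,0,0],[0,0,0],1]
    - [[0,0,0],[0,0,0],1]
    - [[0,0,0],[0,0,0],1]

```text
time_s: 7.78
position: [251.3, 557.1, 210.2]
ee_rot: [0.405, 0.579, -1.177]
contact_force: [0.5, -0.1, -1.0]
width: 25.2
```

Run:
```python
from plan2 import *
M=bar_lay(Cxy,az,t,lift=90)
print((np.linalg.inv(M)@cur()).round(3))
for n in('side','top'):
    im,d=snapshot(n);np.save(n+'4.npy',d);np.save(n+'i4.npy',im)
    B=barT(cur())
    for x,y,z in[(-73,13,0),(-73,-13,0),(73,13,0),(73,-13,0),(-73,13,32),(-73,-13,32),(73,13,32),(-30,13,56),(-30,-13,56)]:
        pt=(B@[x,y,z,1])[:3];u=proj(n,pt);cv2.circle(im,(int(round(u[0])),int(round(u[1]))),1,(0,0,255),-1)
    (a,b,c,e)={'side':(270,470,180,330),'top':(130,290,200,350)}[n]
    sc=590/(e-c);im=cv2.resize(im[c:e,a:b],None,fx=sc,fy=sc,interpolation=2);cv2.imwrite(f'pics/{n}4.png',im)
s=state();print(s['time_s'],s['width'],s['contact_force'])
```

```text
[[ 1.     0.002  0.001 -0.069]
 [-0.002  1.    -0.001  0.801]
 [-0.001  0.001  1.     0.884]
 [ 0.     0.     0.     1.   ]]
7.8833 25.177508423021763 [-0.37245159 -0.18977298 -1.78878842]
```

View pics/side4.png

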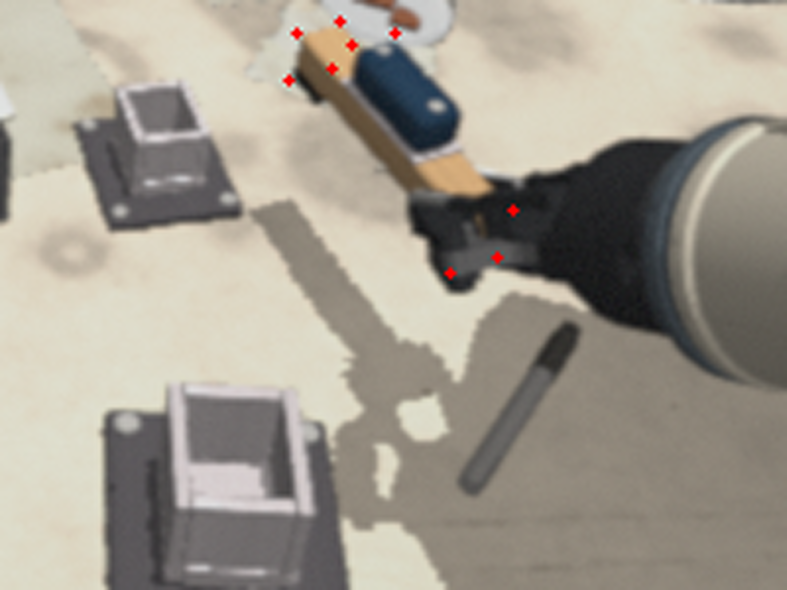

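View pics/top4.png

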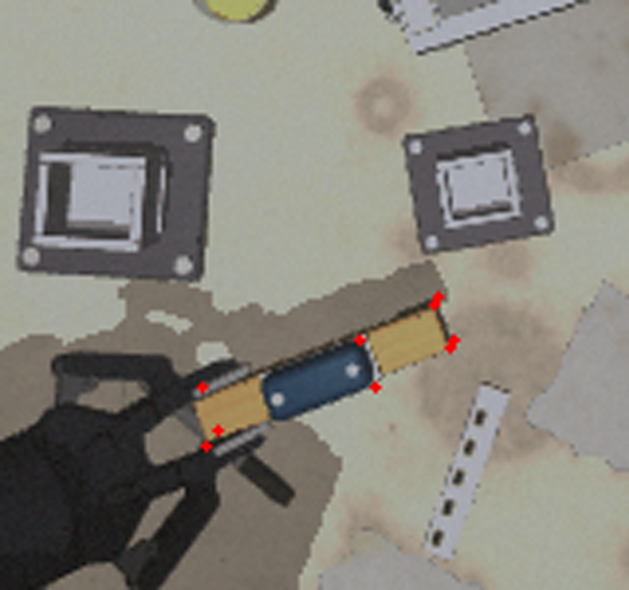

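Run:
```python
from plan2 import *
B=barT(cur());Bi=np.linalg.inv(B)
for n in('top','side'):
    P=cloud(n,np.load(n+'4.npy'));im=np.load(n+'i4.npy')
    q=P@Bi[:3,:3].T+Bi[:3,3]
    for x0,x1,z0,z1 in[(-68,-36,20,45),(34,46,20,45),(-26,-10,46,70),(10,26,46,70)]:
        m=(q[...,0]>x0)&(q[...,0]<x1)&(np.abs(q[...,1])<9)&(q[...,2]>z0)&(q[...,2]<z1)
        print(n,(x0,x1),m.sum(),np.median(q[m],axis=0).round(1) if m.sum() else '')
    m=(q[...,0]>-85)&(q[...,0]<40)&(np.abs(q[...,1])<25)&(q[...,2]>24)&(q[...,2]<40)
    print(cv2.minAreaRect(q[m][:,:2].astype(np.float32)),q[m][:,0].min())
```

```text
top (-68, -36) 121 [-51.9   0.2  33.2]
top (34, 46) 40 [40.  -0.3 33.9]
top (-26, -10) 63 [-18.   -0.1  57.5]
top (10, 26) 63 [17.9 -0.  57.1]
((-16.327491760253906, -0.4954242706298828), (26.122682571411133, 112.41683959960938), 89.75542449951172) -72.56168880066019
side (-68, -36) 77 [-54.2  -1.5  32.1]
side (34, 46) 44 [40.4 -0.  32.1]
side (-26, -10) 51 [-17.2  -0.8  55.8]
side (10, 26) 58 [18.2 -0.4 55.9]
((-16.272323608398438, -1.0077104568481445), (27.63483428955078, 112.5233383178711), 89.30890655517578) -72.51219805465968
```

Run:
```python
from plan2 import *
T=cur();print(barT(T)[2,3]);M=T.copy();M[2,3]-=barT(T)[2,3]-0
rows(T,M,8)
```

```text
91.67508012777431
8 x [0.0707, -0.0001, -0.0901, 0.0, 0.0, -0.0]
 grasp path [[293, 442, 104], [293, 442, 93], [293, 442, 81], [293, 442, 70], [293, 442, 59], [293, 442, 47], [293, 442, 36], [293, 442, 24]] end flange [251.7 557.  119.8]
```

servo_tool:
  increments:
    - [[0.0707,0,-0.0901],[0,0,0],1]
    - [[0.0707,0,-0.0901],[0,0,0],1]
    - [[0.0707,0,-0.0901],[0,0,0],1]
    - [[0.0707,0,-0.0901],[0,0,0],1]
    - [[0.0707,0,-0.0901],[0,0,0],1]
    - [[0.0707,0,-0.0901],[0,0,0],1]
    - [[0.0707,0,-0.0901],[0,0,0],1]
    - [[0.04,0,-0.051],[0,0,0],1]
    - [[0.015,0,-0.019],[0,0,0],1]
    - [[0,0,0],[0,0,0],1]

```text
time_s: 8.72
position: [250.9, 557.0, 120.2]
ee_rot: [0.403, 0.577, -1.177]
contact_force: [0.7, 0.4, -2.2]
width: 25.3
```

Run:
```python
from plan2 import *
s=state();print(s['time_s'],s['contact_force'],s['ft_torque'],barT(cur())[2].round(4))
```

```text
8.7167 [ 0.65156489  0.35073925 -2.15480426] [5.83270429e-01 2.19924234e-01 7.00109598e-05] [-0.0015  0.0011  1.      1.081 ]
```

Still about 1 mm off the bench. I'll lower slightly more and watch the force.

servo_tool:
  increments:
    - [[0.009,0,-0.012],[0,0,0],1]
    - [[0,0,0],[0,0,0],1]

```text
time_s: 8.88
position: [251.0, 557.3, 119.8]
ee_rot: [0.405, 0.577, -1.176]
contact_force: [-0.1, -0.7, -1.5]
width: 24.9
```

Run:
```python
from plan2 import *
s=state();print(s['time_s'],s['contact_force'],s['ft_torque'],barT(cur())[2].round(4))
```

```text
8.8833 [-0.10586448 -0.72222058 -1.46947516] [0.63859702 0.2479984  0.04763915] [-4.000e-04  0.000e+00  1.000e+00  3.991e-01]
```

servo_tool:
  increments:
    - [[0.006,0,-0.008],[0,0,0],1]
    - [[0.006,0,-0.008],[0,0,0],1]
    - [[0,0,0],[0,0,0],1]

```text
time_s: 9.13
position: [251.0, 557.4, 118.2]
ee_rot: [0.405, 0.576, -1.176]
contact_force: [-1.8, 2.0, 5.1]
width: 24.9
```

Run:
```python
from plan2 import *
s=state();print(s['time_s'],s['contact_force'],s['ft_torque'],barT(cur())[2].round(4))
```

```text
9.1333 [-1.75397355  2.03752219  5.11039269] [-0.16327275  0.06481824 -0.12228704] [-9.0000e-04 -3.0000e-04  1.0000e+00 -1.0411e+00]
```

servo_tool:
  increments:
    - [[0,0,0],[0,0,0],-0.2]
    - [[0,0,0],[0,0,0],-0.2]
    - [[0,0,0],[0,0,0],-0.2]
    - [[0,0,0],[0,0,0],-0.2]
    - [[0,0,0],[0,0,0],-0.2]

```text
time_s: 9.55
position: [251.0, 557.1, 117.4]
ee_rot: [0.404, 0.577, -1.177]
contact_force: [0.0, -0.5, 0.3]
width: 51.3
```

Run:
```python
from plan2 import *
s=state();print(s['time_s'],s['contact_force'],s['width'])
for n in('top','side'):
    im,d=snapshot(n);np.save(n+'5.npy',d);np.save(n+'i5.npy',im)
    (a,b,c,e)={'side':(270,470,180,330),'top':(130,290,200,350)}[n]
    sc=590/(e-c);im=cv2.resize(im[c:e,a:b],None,fx=sc,fy=sc,interpolation=2);cv2.imwrite(f'pics/{n}5.png',im)
T=cur();a=T[:3,0]
M=T.copy();M[:3,3]-=110*a
n,r=rows(T,M,5)
# then tool-down above the grip
h=np.array([np.cos(az),np.sin(az),0]);yb=np.cross([0,0,1],h)
q=s['joint_positions'];Q,v,_=track(T,M,q,5);q1=Q[-1]
for sg in(1,-1):
    G=pose(rot([0,0,-1],sg*yb),[*Cxy,44+110])
    Q,v,k=track(M,G,q1)
    print(sg,k,None if Q is None else Q[-1].round(2)); n,r=rows(M,G)
```

```text
9.55 [ 0.0077629  -0.45810752  0.26033704] 51.28761144714328
5 x [-0.22, -0.0, -0.0, 0.0, -0.0, -0.0]
 grasp path [[287, 458, 36], [281, 475, 49], [275, 491, 63], [269, 507, 76], [263, 524, 90]] end flange [221.5 638.7 185.1]
1 27 None
26 x [0.0066, 0.177, 0.009, 0.0345, 0.0, -0.0169]
 grasp path [[272, 526, 90], [310, 527, 95], [342, 511, 107], [362, 483, 122], [365, 448, 137], [350, 415, 149], [321, 392, 154]] end flange [312. 388. 309.]
-1 9 [ 0.77  0.44  1.77 -0.    0.93  0.42]
8 x [0.0288, -0.0006, 0.3791, -0.0001, 0.0361, 0.0001]
 grasp path [[268, 511, 105], [273, 496, 118], [279, 480, 129], [285, 463, 139], [291, 445, 146], [298, 426, 151], [305, 407, 154], [312, 388, 154]] end flange [312. 388. 309.]
```

View pics/side5.png

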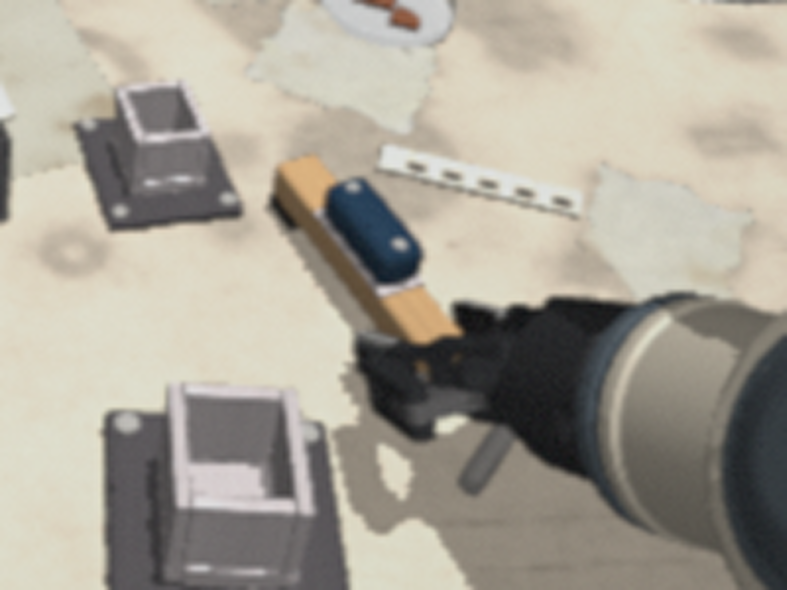

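View pics/top5.png

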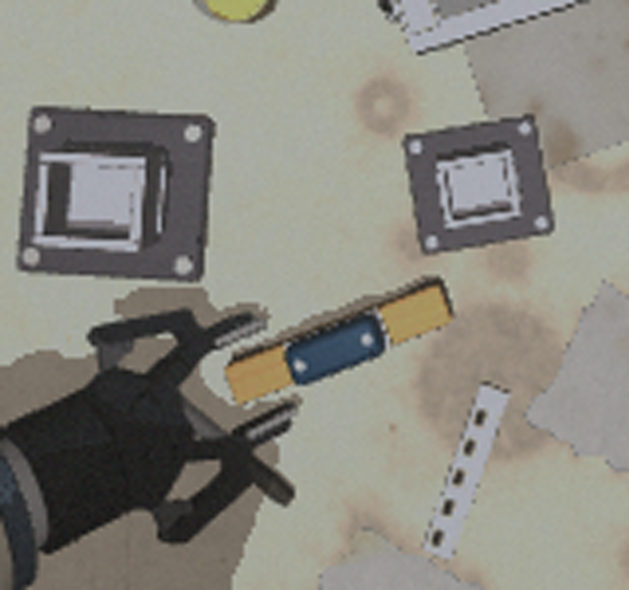

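servo_tool:
  increments:
    - [[-0.11,0,0],[0,0,0],-0.2]
    - [[-0.22,0,0],[0,0,0],-0.3]
    - [[-0.22,0,0],[0,0,0],-1]
    - [[-0.22,0,0],[0,0,0],-1]
    - [[-0.22,0,0],[0,0,0],-1]
    - [[-0.11,0,0],[0,0,0],-1]

```text
time_s: 10.15
position: [220.6, 641.0, 187.3]
ee_rot: [0.407, 0.578, -1.175]
contact_force: [-0.4, 0.5, 0.7]
width: 85.2
```

servo_tool:
  increments:
    - [[0.0288,0,0.379],[0,0.0361,0],-1]
    - [[0.0288,0,0.379],[0,0.0361,0],-1]
    - [[0.0288,0,0.379],[0,0.0361,0],-1]
    - [[0.0288,0,0.379],[0,0.0361,0],-1]
    - [[0.0288,0,0.379],[0,0.0361,0],-1]
    - [[0.0288,0,0.379],[0,0.0361,0],-1]
    - [[0.0288,0,0.379],[0,0.0361,0],-1]
    - [[0.0288,0,0.379],[0,0.0361,0],-1]
    - [[0,0,0],[0,0,0],-1]
    - [[0,0,0],[0,0,0],-1]

```text
time_s: 10.98
position: [313.2, 386.1, 309.7]
ee_rot: [0.952, 1.351, -0.955]
contact_force: [0.7, 1.1, -0.1]
width: 85.6
```

Run:
```python
from plan2 import *
s=state();print(s['time_s'],s['joint_positions'].round(2),s['joint_vel'].round(3))
h=np.array([np.cos(az),np.sin(az),0]);yb=np.cross([0,0,1],h)
print('tcp grasp', (cur()[:3,3]+155*cur()[:3,0]).round(2), cur()[:3,:3].round(3))
for n in('top','side'):
    im,d=snapshot(n);np.save(n+'6.npy',d);np.save(n+'i6.npy',im)
    P=cloud(n,d);c=np.r_[Cxy,0];X=P-c;q=np.stack([X@h,X@yb,X[...,2]],-1)
    m=(np.abs(q[...,0])<95)&(np.abs(q[...,1])<35)&(q[...,2]>22)&(q[...,2]<42)
    print(n,m.sum(),cv2.minAreaRect(q[m][:,:2].astype(np.float32)))
    mg=(np.abs(q[...,0])<95)&(np.abs(q[...,1])<35)&(q[...,2]>50)&(q[...,2]<65)
    print(n,mg.sum(),mg.sum() and (q[mg].mean(0),cv2.minAreaRect(q[mg][:,:2].astype(np.float32))))
    (a,b,cc,e)={'side':(250,450,180,330),'top':(130,290,200,350)}[n]
    sc=590/(e-cc);im=cv2.resize(im[cc:e,a:b],None,fx=sc,fy=sc,interpolation=2);cv2.imwrite(f'pics/{n}6.png',im)
```

```text
10.9833 [ 0.77  0.44  1.77 -0.    0.93  0.43] [ 0.078  0.034 -0.053 -0.031  0.024  0.06 ]
tcp grasp [313.19 385.86 154.7 ] [[-0.     0.942  0.335]
 [-0.001  0.335 -0.942]
 [-1.    -0.001  0.001]]
top 215 ((-31.494155883789062, -0.6891260147094727), (26.08640480041504, 81.8887710571289), 89.62413024902344)
top 155 (array([-12.14735239,  -2.32298044,  55.69581347]), ((-10.186384201049805, -0.8968801498413086), (26.20701789855957, 38.43825912475586), 88.70217895507812))
side 644 ((1.0915679931640625, -1.8460206985473633), (27.263225555419922, 146.51925659179688), 89.63652038574219)
side 294 (array([ 4.50865372, -3.59708496, 54.97813584]), ((2.0201873779296875, -2.0615787506103516), (58.99403762817383, 26.608652114868164), 1.2137935161590576))
```

View pics/side6.png

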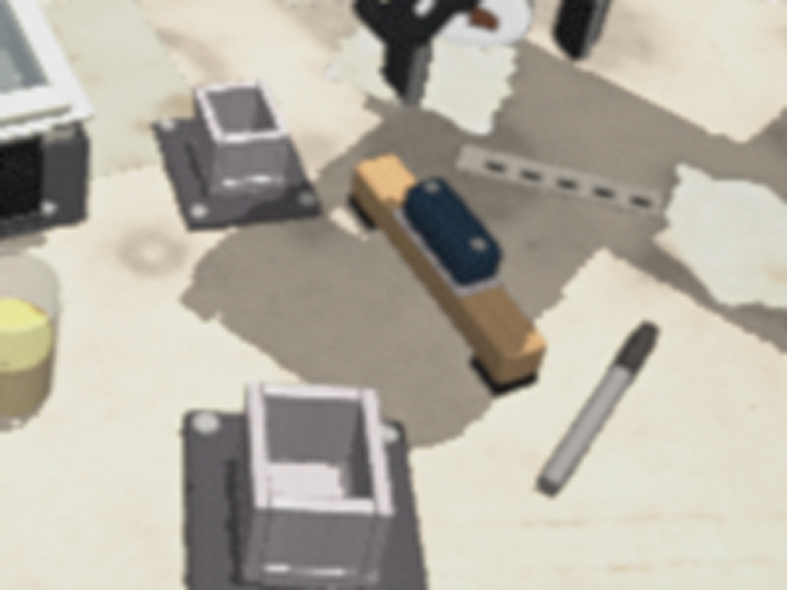

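View pics/top6.png

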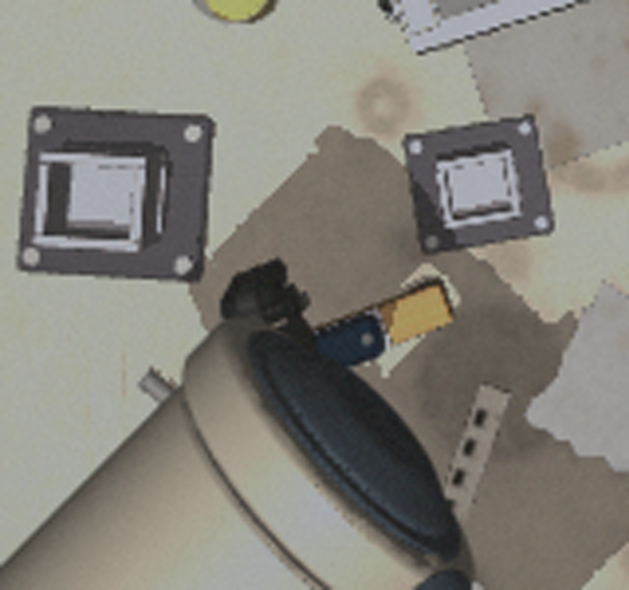

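```bash
cat >> plan2.py <<'E'
h=np.array([np.cos(az),np.sin(az),0]);yb=np.cross([0,0,1],h)
C2=np.r_[Cxy,0]+0.9*h-0.8*yb
G=pose(rot([0,0,-1],-yb),C2+[0,0,44])
E
python3 - <<'E'
from plan2 import *
s=state();print(s['joint_vel'].round(3));rows(cur(),G,6);print(cur()[:3,3]+155*cur()[:3,0],C2)
E
```

```text
[ 0.035  0.015 -0.014  0.002  0.    -0.002]
6 x [0.1837, 0.0006, -0.0008, -0.0001, 0.0001, 0.0]
 grasp path [[312, 388, 136], [312, 389, 117], [312, 389, 99], [312, 389, 81], [312, 389, 62], [312, 389, 44]] end flange [312.4 389.1 199. ]
[312.29841472 388.33124313 154.23933523] [312.44393597 389.11933947   0.        ]
```

servo_tool:
  increments:
    - [[0.1837,0.0006,-0.0008],[0,0,0],-1]
    - [[0.1837,0.0006,-0.0008],[0,0,0],-1]
    - [[0.1837,0.0006,-0.0008],[0,0,0],-1]
    - [[0.1837,0.0006,-0.0008],[0,0,0],-1]
    - [[0.1837,0.0006,-0.0008],[0,0,0],-1]
    - [[0.1837,0.0006,-0.0008],[0,0,0],-1]
    - [[0,0,0],[0,0,0],-1]
    - [[0,0,0],[0,0,0],-1]

```text
time_s: 11.75
position: [311.4, 389.8, 198.1]
ee_rot: [0.945, 1.354, -0.951]
contact_force: [0.4, 0.5, -0.8]
width: 85.3
```

Run:
```python
from plan2 import *
s=state();print(s['time_s'],s['joint_vel'].round(3),s['contact_force']);rows(cur(),G,1)
```

```text
11.75 [-0.011 -0.038 -0.008  0.003  0.011 -0.007] [ 0.39866878  0.5049748  -0.77279611]
1 x [-0.0088, 0.0071, 0.0096, 0.0001, 0.0008, 0.0008]
 grasp path [[312, 389, 44]] end flange [312.4 389.1 199. ]
```

servo_tool:
  increments:
    - [[-0.003,0.004,0.006],[0,0,0],1]
    - [[0,0,0],[0,0,0],1]
    - [[0,0,0],[0,0,0],1]
    - [[0,0,0],[0,0,0],1]
    - [[0,0,0],[0,0,0],1]
    - [[0,0,0],[0,0,0],1]
    - [[0,0,0],[0,0,0],1]
    - [[0,0,0],[0,0,0],1]
  grip_force: 90

```text
time_s: 12.42
position: [313.0, 388.2, 199.9]
ee_rot: [0.95, 1.353, -0.95]
contact_force: [-1.3, -0.6, 11.2]
width: 24.4
```

Run:
```python
from plan2 import *
s=state();print(s['time_s'],s['joint_vel'].round(3),s['contact_force'],s['width']);print(cur()[:3,3].round(2))
np.save('Tgrip.npy',cur())
# lid target
L=np.array([563.9,281.9]);la=np.radians(106.3)
lh=np.array([np.cos(la),np.sin(la),0]);
T=cur();up=T.copy();up[2,3]+=140
Bg=np.linalg.inv(np.r_[0,0,0,1].reshape(1,4)*0+np.eye(4))
Rt=Ro.from_euler('z',-3.7,degrees=True).as_matrix()@G[:3,:3]
A=np.eye(4);A[:3,:3]=Rt;A[:3,3]=[L[0],L[1],T[2,3]+130]
rows(T,up,6);q=s['joint_positions'];Q,v,_=track(T,up,q,6)
n,r=rows(up,A);Q,v,_=track(up,A,Q[-1],n);print(v,Q[-1].round(2))
```

```text
12.4167 [-0.     0.     0.001 -0.001  0.001 -0.   ] [-1.2929658  -0.56790134 11.24050753] 24.426472714525975
[313.01 388.24 199.87]
6 x [-0.2333, 0.0001, 0.0002, 0.0, -0.0, 0.0]
 grasp path [[313, 388, 68], [313, 388, 92], [313, 388, 115], [313, 388, 138], [313, 388, 162], [313, 388, 185]] end flange [313.  388.2 339.9]
7 x [0.0145, 0.2925, 0.257, 0.0028, 0.0, -0.0]
 grasp path [[349, 374, 183], [385, 359, 182], [421, 345, 181], [457, 329, 179], [493, 314, 178], [528, 298, 176], [564, 282, 175]] end flange [563.9 281.9 329.9]
[0.83566277 0.38081669 0.7278967  0.00173436 0.34763475 0.73016419] [0.37 0.58 1.42 0.   1.15 0.08]
```

servo_tool:
  increments:
    - [[-0.2333,0,0],[0,0,0],1]
    - [[-0.2333,0,0],[0,0,0],1]
    - [[-0.2333,0,0],[0,0,0],1]
    - [[-0.2333,0,0],[0,0,0],1]
    - [[-0.2333,0,0],[0,0,0],1]
    - [[-0.2333,0,0],[0,0,0],1]

```text
time_s: 12.92
position: [312.7, 388.0, 340.5]
ee_rot: [0.949, 1.353, -0.951]
contact_force: [0.9, -0.2, -2.5]
width: 24.8
```

servo_tool:
  increments:
    - [[0.0145,0.2925,0.257],[0.0028,0,0],1]
    - [[0.0145,0.2925,0.257],[0.0028,0,0],1]
    - [[0.0145,0.2925,0.257],[0.0028,0,0],1]
    - [[0.0145,0.2925,0.257],[0.0028,0,0],1]
    - [[0.0145,0.2925,0.257],[0.0028,0,0],1]
    - [[0.0145,0.2925,0.257],[0.0028,0,0],1]
    - [[0.0145,0.2925,0.257],[0.0028,0,0],1]
    - [[0,0,0],[0,0,0],1]
    - [[0,0,0],[0,0,0],1]
    - [[0,0,0],[0,0,0],1]

```text
time_s: 13.75
position: [563.5, 281.9, 328.9]
ee_rot: [0.996, 1.331, -0.999]
contact_force: [-0.1, 0.4, -1.2]
width: 24.8
```

Run:
```python
from plan2 import *
s=state();print(s['time_s'],s['joint_vel'].round(3),s['contact_force'],s['ft_torque'],s['width']);T=cur();print(T.round(3))
L=np.array([563.9,281.9,0]);la=np.radians(106.3)
lh=np.array([np.cos(la),np.sin(la),0]);ly=np.cross([0,0,1],lh)
for n in('top','side'):
    im,d=snapshot(n);np.save(n+'7.npy',d);np.save(n+'i7.npy',im)
    P=cloud(n,d);X=P-L;q=np.stack([X@lh,X@ly,X[...,2]],-1)
    m=(np.abs(q[...,0])<95)&(np.abs(q[...,1])<40)&(q[...,2]>135)&(q[...,2]<168)
    print(n,'beam top',m.sum(),cv2.minAreaRect(q[m][:,:2].astype(np.float32)))
    for x0,x1 in((-72,-36),(36,72)):
        k=m&(q[...,0]>x0)&(q[...,0]<x1)&(np.abs(q[...,1])<10)&(q[...,2]>150);print(k.sum(),np.median(q[k],axis=0) if k.sum() else '')
    m=(np.abs(q[...,0])<95)&(np.abs(q[...,1])<60)&(q[...,2]>86)&(q[...,2]<97)
    k,l=cv2.connectedComponents(m.astype(np.uint8))
    for i in range(1,k):
        if (l==i).sum()>40:print(' rail',(l==i).sum(),q[l==i].mean(0),cv2.minAreaRect(q[l==i][:,:2].astype(np.float32)))
    (a,b,cc,e)={'side':(170,320,110,260),'top':(190,340,110,260)}[n]
    sc=590/(e-cc);im=cv2.resize(im[cc:e,a:b],None,fx=sc,fy=sc,interpolation=2);cv2.imwrite(f'pics/{n}7.png',im)
```

```text
13.75 [ 0.021 -0.011  0.014  0.002 -0.001 -0.   ] [-0.06072009  0.44164382 -1.18667348] [ 0.03348967 -0.00087723  0.01264644] 24.764506240544577
[[-1.00000e-03  9.60000e-01  2.81000e-01  5.63483e+02]
 [-1.00000e-03  2.81000e-01 -9.60000e-01  2.81873e+02]
 [-1.00000e+00 -2.00000e-03  1.00000e-03  3.28866e+02]
 [ 0.00000e+00  0.00000e+00  0.00000e+00  1.00000e+00]]
top beam top 3 ((56.97157287597656, 5.031384468078613), (0.1447678804397583, 15.933439254760742), 5.302926540374756)
0 
2 [ 57.1592598    3.00931601 161.21419545]
 rail 75 [-61.26372863  30.02960252  89.66497485] ((-61.06079864501953, 29.825984954833984), (24.07284164428711, 16.956697463989258), 89.0667953491211)
side beam top 468 ((3.6090316772460938, 0.9650001525878906), (51.23811721801758, 144.60238647460938), 79.80056762695312)
3 [-63.9584547    8.96610205 161.73051873]
121 [5.56361455e+01 5.67180837e-02 1.61491584e+02]
 rail 118 [-59.20668505 -17.82003775  89.28833775] ((-59.944435119628906, -18.187326431274414), (47.40399932861328, 21.456321716308594), 88.09322357177734)
 rail 275 [62.18143582 -1.12035107 89.17156429] ((61.219482421875, -0.5937271118164062), (19.775527954101562, 82.88958740234375), 0.5063555836677551)
```

View pics/side7.png

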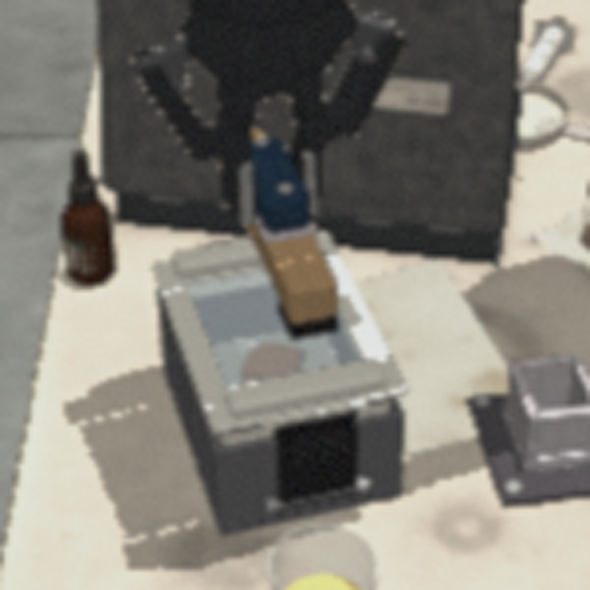

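View pics/top7.png

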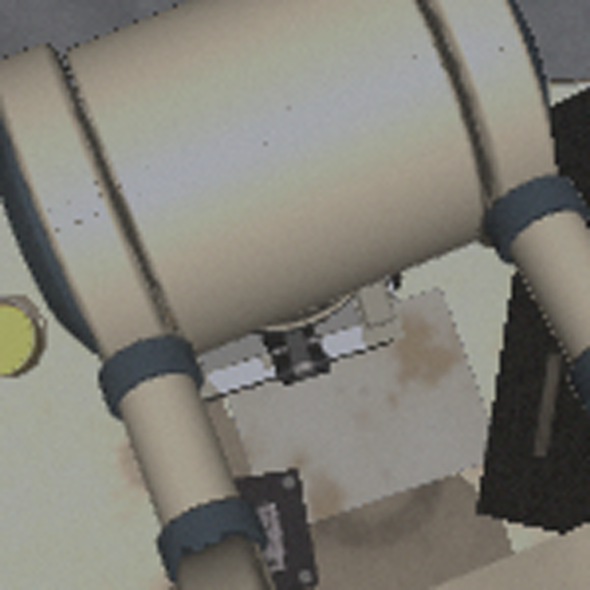

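Run:
```python
from plan2 import *
L=np.array([563.9,281.9,0]);la=np.radians(106.3)
lh=np.array([np.cos(la),np.sin(la),0]);ly=np.cross([0,0,1],lh)
P=cloud('side',np.load('side7.npy'));X=P-L;q=np.stack([X@lh,X@ly,X[...,2]],-1)
m=(q[...,0]>33)&(q[...,0]<95)&(np.abs(q[...,1])<25)&(q[...,2]>157)&(q[...,2]<168)
r=q[m];print('beam top',len(r),cv2.minAreaRect(r[:,:2].astype(np.float32)),r[:,0].max(),np.percentile(r[:,1],[1,99]),r[:,2].mean())
m=(q[...,0]>60)&(q[...,0]<95)&(np.abs(q[...,1])<25)&(q[...,2]>125)&(q[...,2]<157)
r=q[m];print('end face',len(r),r.mean(0),np.median(r[:,0]),np.percentile(r[:,1],[1,99]),r[:,2].min())
T=cur();print('tool grasp in lid frame',(T[:3,3]-L)@lh,(T[:3,3]-L)@ly,'yaw',np.degrees(np.arctan2(T[1,2],T[0,2])),T[2,3])
for nm in ('lid_end_a','bar_grip','bar'):
    for r in place_of('side',nm)[:3]:
        print(nm,r['score'],np.round(r['point'],1))
print('proj lid ends',proj('side',L+[0,0,76]+61*lh),proj('side',L+[0,0,76]-61*lh))
```

```text
beam top 209 ((54.241310119628906, -0.24129390716552734), (25.499059677124023, 42.4094123840332), 89.82350158691406) 75.47466204482559 [-12.37946887  12.41652873] 161.03348343949526
end face 151 [ 72.60148811  -1.67357528 143.80389947] 73.41024258722182 [-12.68474972  12.20596762] 129.2227416522642
tool grasp in lid frame 0.8750913159945158 0.7951002255829314 yaw -73.60913183711388 329.1549829095944
lid_end_a 0.86 [248.6 210.4]
lid_end_a 0.64 [232.3 177.6]
bar_grip 0.96 [239.  154.6]
bar_grip 0.38 [194.2 180.9]
bar 0.56 [237.7 176. ]
proj lid ends [247.48233212 211.73362907 834.60039298] [232.0137139  177.1822299  925.25535238]
```

servo_tool:
  increments:
    - [[0.07,0.005,0.006],[0,0,0],1]
    - [[0.1,0,0],[0,0,0],1]
    - [[0.1,0,0],[0,0,0],1]
    - [[0.07,0,0],[0,0,0],1]
    - [[0.02,0,0],[0,0,0],1]
    - [[0,0,0],[0,0,0],1]
    - [[0,0,0],[0,0,0],1]

```text
time_s: 14.58
position: [564.6, 281.6, 293.0]
ee_rot: [0.996, 1.33, -0.998]
contact_force: [0.2, -1.3, -0.3]
width: 24.4
```

```bash
cat > st.py <<'E'
from plan2 import *
s=state();L=np.array([563.9,281.9,0]);la=np.radians(106.3)
lh=np.array([np.cos(la),np.sin(la),0]);ly=np.cross([0,0,1],lh);T=cur()
print(s['time_s'],'F',s['contact_force'].round(1),'M',s['ft_torque'].round(2),'w',s['width'].round(1),'sole z',(T[2,3]-199.87).round(2),'lid off',((T[:3,3]-L)@lh).round(2),((T[:3,3]-L)@ly).round(2),'tilt',T[2,:3].round(4),'v',np.abs(s['joint_vel']).max().round(3))
E
python3 st.py
python3 - <<'E'
from plan2 import *
im,d=snapshot('side');a,b,c,e=190,300,120,250
im=cv2.resize(im[c:e,a:b],None,fx=4.5,fy=4.5,interpolation=2);cv2.imwrite('pics/side8.png',im)
E
```

```text
Traceback (most recent call last):
  File "st.py", line 4, in <module>
    print(s['time_s'],'F',s['contact_force'].round(1),'M',s['ft_torque'].round(2),'w',s['width'].round(1),'sole z',(T[2,3]-199.87).round(2),'lid off',((T[:3,3]-L)@lh).round(2),((T[:3,3]-L)@ly).round(2),'tilt',T[2,:3].round(4),'v',np.abs(s['joint_vel']).max().round(3))
                                                                                      ^^^^^^^^^^^^^^^^
AttributeError: 'float' object has no attribute 'round'
```

View pics/side8.png

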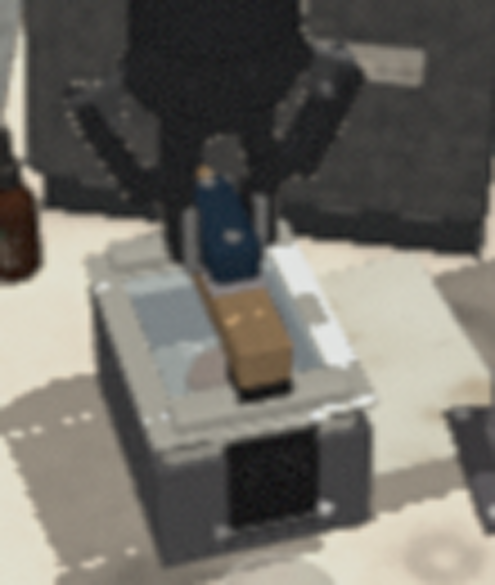

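```bash
sed -i "s/s\['width'\].round(1)/round(s['width'],1)/" st.py; python3 st.py
```

```text
14.6333 F [-0.3 -0.5 -2.2] M [-0.01  0.01  0.02] w 25.0 sole z 93.43 lid off -0.41 -0.68 tilt [-1.0e+00 -1.0e-04  1.1e-03] v 0.007
```

servo_tool:
  increments:
    - [[0.015,0,0],[0,0,0],1]
    - [[0.015,0,0],[0,0,0],1]
    - [[0.015,0,0],[0,0,0],1]
    - [[0,0,0],[0,0,0],1]
    - [[0,0,0],[0,0,0],1]

```text
time_s: 15.05
position: [564.5, 281.7, 288.7]
ee_rot: [0.996, 1.33, -0.997]
contact_force: [0.4, 0.6, -1.3]
width: 24.5
```

```bash
python3 st.py
```

```text
15.05 F [ 0.4  0.6 -1.3] M [ 0.06 -0.09 -0.02] w 24.5 sole z 88.82 lid off -0.42 -0.54 tilt [-1.0e+00 -2.0e-04  1.1e-03] v 0.004
```

servo_tool:
  increments:
    - [[0,-0.006,-0.005],[0,0,0],1]
    - [[0.01,0,0],[0,0,0],1]
    - [[0.01,0,0],[0,0,0],1]
    - [[0.01,0,0],[0,0,0],1]
    - [[0,0,0],[0,0,0],1]

```text
time_s: 15.47
position: [564.1, 282.1, 286.2]
ee_rot: [0.996, 1.329, -0.996]
contact_force: [0.8, -0.7, 7.7]
width: 24.6
```

```bash
python3 st.py
```

```text
15.4667 F [ 0.8 -0.7  7.7] M [ 0.   -0.05  0.04] w 24.6 sole z 86.37 lid off 0.13 -0.2 tilt [-1.      0.001   0.0011] v 0.002
```

servo_tool:
  increments:
    - [[0.01,0,0],[0,0,0],1]
    - [[0.01,0,0],[0,0,0],1]
    - [[0.01,0,0],[0,0,0],1]
    - [[0,0,0],[0,0,0],1]

```text
time_s: 15.8
position: [563.8, 281.9, 282.6]
ee_rot: [0.996, 1.33, -0.997]
contact_force: [0.7, -0.1, -0.4]
width: 24.5
```

```bash
python3 st.py
```

```text
15.8 F [ 0.7 -0.1 -0.4] M [ 0.01 -0.2   0.04] w 24.5 sole z 82.73 lid off 0.08 0.12 tilt [-1.0e+00 -3.0e-04  1.1e-03] v 0.003
```

servo_tool:
  increments:
    - [[0.01,0,0],[0,0,0],1]
    - [[0.01,0,0],[0,0,0],1]
    - [[0.01,0,0],[0,0,0],1]
    - [[0,0,0],[0,0,0],1]

```text
time_s: 16.13
position: [563.7, 281.9, 279.2]
ee_rot: [0.995, 1.33, -0.998]
contact_force: [-0.3, -0.2, -2.7]
width: 24.5
```

```bash
python3 st.py
python3 - <<'E'
from plan2 import *
im,d=snapshot('side');a,b,c,e=190,300,120,250
im=cv2.resize(im[c:e,a:b],None,fx=4.5,fy=4.5,interpolation=2);cv2.imwrite('pics/side9.png',im)
E
```

```text
16.1333 F [-0.3 -0.2 -2.7] M [-0.07  0.03  0.  ] w 24.5 sole z 79.34 lid off 0.06 0.21 tilt [-1.     -0.001   0.0012] v 0.006
```

View pics/side9.png

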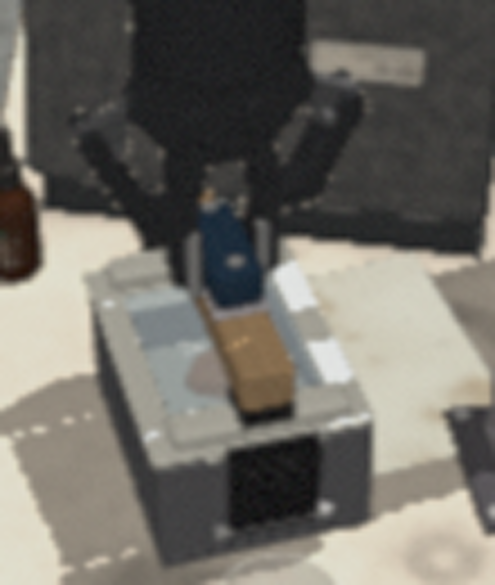

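servo_tool:
  increments:
    - [[0.01,0,0],[0,0,0],1]
    - [[0.01,0,0],[0,0,0],1]
    - [[0.01,0,0],[0,0,0],1]
    - [[0,0,0],[0,0,0],1]

```text
time_s: 16.52
position: [563.7, 281.9, 276.4]
ee_rot: [0.995, 1.33, -0.998]
contact_force: [0.6, 0.1, -2.0]
width: 24.7
```

```bash
python3 st.py
```

```text
16.5167 F [ 0.6  0.1 -2. ] M [-0.01  0.04 -0.  ] w 24.7 sole z 76.48 lid off 0.05 0.2 tilt [-1.0e+00 -8.0e-04  1.2e-03] v 0.003
```

servo_tool:
  increments:
    - [[0.01,0,0],[0,0,0],1]
    - [[0.01,0,0],[0,0,0],1]
    - [[0,0,0],[0,0,0],1]

```text
time_s: 16.77
position: [563.7, 281.9, 275.9]
ee_rot: [0.996, 1.33, -0.997]
contact_force: [-7.6, -2.7, 19.6]
width: 24.8
```

```bash
python3 st.py
```

```text
16.7667 F [-7.6 -2.7 19.6] M [-0.54  1.24 -0.01] w 24.8 sole z 75.99 lid off 0.05 0.22 tilt [-1.0e+00  1.0e-04  1.1e-03] v 0.002
```

servo_tool:
  increments:
    - [[0.008,0,0],[0,0,0],1]
    - [[0,0,0],[0,0,0],1]
    - [[0,0,0],[0,0,0],1]

```text
time_s: 17.02
position: [563.6, 281.9, 275.8]
ee_rot: [0.996, 1.329, -0.996]
contact_force: [-10.9, -5.1, 31.9]
width: 24.6
```

```bash
python3 st.py;python3 - <<'E'
from plan2 import *
im,d=snapshot('side');a,b,c,e=190,300,120,250
im=cv2.resize(im[c:e,a:b],None,fx=4.5,fy=4.5,interpolation=2);cv2.imwrite('pics/side10.png',im)
E
```

```text
17.0167 F [-10.9  -5.1  31.9] M [-0.7   1.89 -0.04] w 24.6 sole z 75.95 lid off 0.07 0.31 tilt [-1.0e+00  6.0e-04  1.1e-03] v 0.002
```

View pics/side10.png

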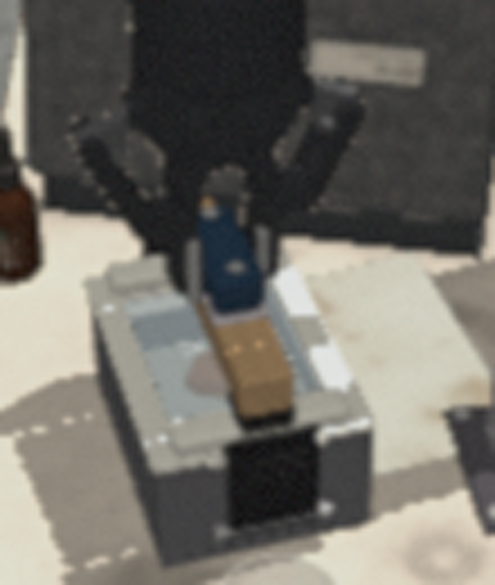

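servo_tool:
  increments:
    - [[-0.03,0,0],[0,0,0],1]
    - [[-0.06,0,0],[0,0,0],1]
    - [[-0.13,0,0],[0,0,0],1]
    - [[-0.16,0,0],[0,0,0],1]
    - [[-0.16,0,0],[0,0,0],1]
    - [[-0.1,0,0],[0,0,0],1]
    - [[0,0,0],[0,0,0],1]

```text
time_s: 17.65
position: [564.3, 282.2, 340.0]
ee_rot: [0.998, 1.328, -0.995]
contact_force: [0.5, 0.5, -0.8]
width: 24.9
```

```bash
python3 st.py
python3 - <<'E'
from plan2 import *
n='side'
im,d=snapshot(n);a,b,c,e=190,300,120,250
cv2.imwrite('pics/side11.png',cv2.resize(im[c:e,a:b],None,fx=4.5,fy=4.5,interpolation=2))
L=np.array([563.9,281.9,0]);la=np.radians(106.3)
lh=np.array([np.cos(la),np.sin(la),0]);ly=np.cross([0,0,1],lh)
X=cloud(n,d)-L;q=np.stack([X@lh,X@ly,X[...,2]],-1)
for x0 in(-61,61):
    m=(np.abs(q[...,0]-x0)<7)&(np.abs(q[...,1])<40)&(q[...,2]>60)&(q[...,2]<100);r=q[m];print(x0,m.sum(),np.median(r[:,2]),[ (round(float(np.median(r[(r[:,1]>k)&(r[:,1]<k+20),2])),1)) for k in(-40,-20,0,20) if ((r[:,1]>k)&(r[:,1]<k+20)).sum()>5])
T=cur();s=state()
# return plan
U=np.load('Tgrip.npy').copy();U[2,3]=T[2,3]
n_,r=rows(T,U,8);Q,v,_=track(T,U,s['joint_positions'],8);print(v.round(2),Q[-1].round(2))
E
```

```text
17.65 F [ 0.5  0.5 -0.8] M [ 0.01 -0.06  0.03] w 24.9 sole z 140.12 lid off 0.2 -0.46 tilt [-1.0e+00  2.9e-03  9.0e-04] v 0.046
-61 101 76.46013192330284 [76.4, 76.1, 76.8]
61 200 76.3746984323638 [76.2, 76.8, 76.3, 76.3]
8 x [-0.0004, -0.2579, -0.2226, -0.0024, 0.0, -0.0]
 grasp path [[533, 296, 184], [502, 310, 184], [471, 324, 184], [439, 337, 184], [408, 350, 184], [376, 363, 184], [345, 376, 184], [313, 388, 184]] end flange [313.  388.2 338.6]
[0.73 0.32 0.65 0.   0.33 0.64] [ 0.77  0.4   1.73 -0.    1.01  0.43]
```

View pics/side11.png

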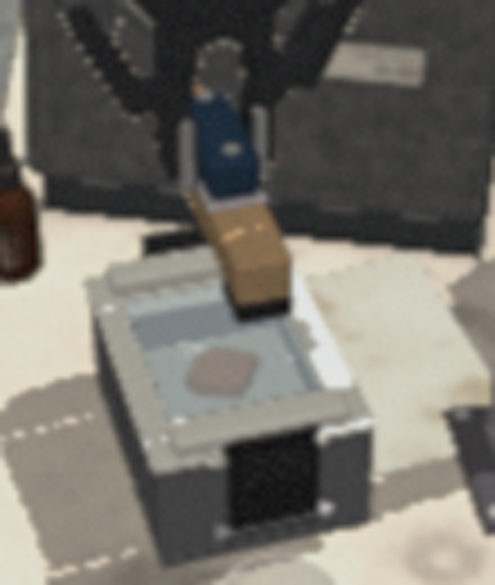

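Both rails now read about 76.4 mm in depth, so the lid is home, and the catch tops stand above its edges. Next I return the bar.

servo_tool:
  increments:
    - [[0,-0.258,-0.2226],[-0.0024,0,0],1]
    - [[0,-0.258,-0.2226],[-0.0024,0,0],1]
    - [[0,-0.258,-0.2226],[-0.0024,0,0],1]
    - [[0,-0.258,-0.2226],[-0.0024,0,0],1]
    - [[0,-0.258,-0.2226],[-0.0024,0,0],1]
    - [[0,-0.258,-0.2226],[-0.0024,0,0],1]
    - [[0,-0.258,-0.2226],[-0.0024,0,0],1]
    - [[0,-0.258,-0.2226],[-0.0024,0,0],1]
    - [[0,0,0],[0,0,0],1]
    - [[0,0,0],[0,0,0],1]

```text
time_s: 18.53
position: [311.2, 388.5, 337.0]
ee_rot: [0.947, 1.354, -0.951]
contact_force: [0.5, -0.1, -1.4]
width: 24.8
```

```bash
python3 st.py
python3 - <<'E'
from plan2 import *
U=np.load('Tgrip.npy').copy();U[2,3]+=1.5
rows(cur(),U,7)
n='top';im,d=snapshot(n);a,b,c,e=200,320,120,240
cv2.imwrite('pics/top12.png',cv2.resize(im[c:e,a:b],None,fx=4.8,fy=4.8,interpolation=2))
E
```

```text
18.5333 F [ 0.5 -0.1 -1.4] M [-0.   -0.04  0.01] w 24.8 sole z 137.11 lid off 173.28 212.65 tilt [-1.     -0.002   0.0017] v 0.044
7 x [0.1937, 0.0025, 0.001, 0.0001, 0.0, 0.0001]
 grasp path [[311, 388, 163], [312, 388, 143], [312, 388, 124], [312, 388, 104], [312, 388, 85], [313, 388, 66], [313, 388, 46]] end flange [313.  388.2 201.4]
```

View pics/top12.png

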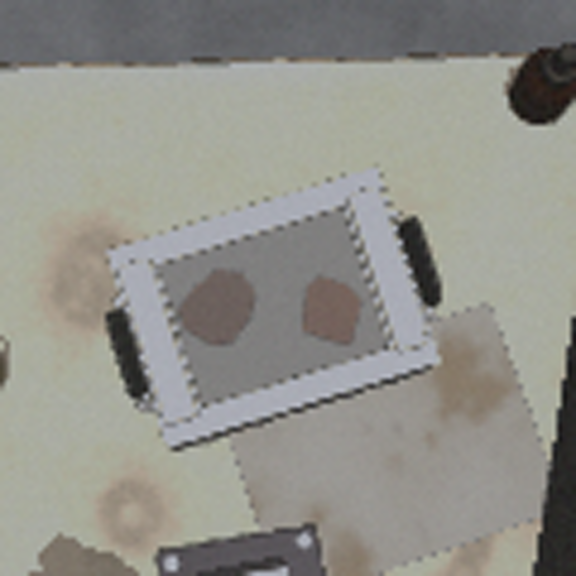

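Both catches (at about (127,355) and (418,262)) now overlap the lid's end edges. Lowering the bar onto the bench.

servo_tool:
  increments:
    - [[0.1937,0.002,0.001],[0,0,0],1]
    - [[0.1937,0,0],[0,0,0],1]
    - [[0.1937,0,0],[0,0,0],1]
    - [[0.1937,0,0],[0,0,0],1]
    - [[0.1937,0,0],[0,0,0],1]
    - [[0.1937,0,0],[0,0,0],1]
    - [[0.15,0,0],[0,0,0],1]
    - [[0,0,0],[0,0,0],1]
    - [[0,0,0],[0,0,0],1]

```text
time_s: 19.33
position: [313.7, 387.6, 205.9]
ee_rot: [0.95, 1.352, -0.954]
contact_force: [-0.4, 0.6, -1.9]
width: 24.6
```

```bash
python3 st.py
```

```text
19.3333 F [-0.4  0.6 -1.9] M [-0.01 -0.02 -0.02] w 24.6 sole z 6.01 lid off 171.66 210.51 tilt [-1.     -0.002   0.0019] v 0.036
```

servo_tool:
  increments:
    - [[0.02,0,0],[0,0,0],1]
    - [[0.02,0,0],[0,0,0],1]
    - [[0.01,0,0],[0,0,0],1]
    - [[0,0,0],[0,0,0],1]

```text
time_s: 19.67
position: [313.1, 388.1, 201.8]
ee_rot: [0.951, 1.352, -0.951]
contact_force: [0.4, 0.4, -2.3]
width: 24.9
```

```bash
python3 st.py
```

```text
19.6667 F [ 0.4  0.4 -2.3] M [-0.02 -0.04 -0.03] w 24.9 sole z 1.97 lid off 172.29 210.91 tilt [-1.e+00  2.e-04  8.e-04] v 0.005
```

servo_tool:
  increments:
    - [[0.008,0,0],[0,0,0],1]
    - [[0,0,0],[0,0,0],1]

```text
time_s: 19.83
position: [313.0, 388.1, 200.9]
ee_rot: [0.95, 1.352, -0.951]
contact_force: [0.1, -0.0, -1.9]
width: 24.9
```

```bash
python3 st.py
```

```text
19.8333 F [ 0.1 -0.  -1.9] M [0.01 0.02 0.04] w 24.9 sole z 1.01 lid off 172.32 211.05 tilt [-1.e+00 -2.e-04  1.e-03] v 0.003
```

servo_tool:
  increments:
    - [[0.008,0,0],[0,0,0],1]
    - [[0.006,0,0],[0,0,0],1]
    - [[0,0,0],[0,0,0],1]

```text
time_s: 20.08
position: [312.9, 388.0, 199.9]
ee_rot: [0.95, 1.352, -0.951]
contact_force: [-1.2, -1.6, 13.8]
width: 24.3
```

```bash
python3 st.py
```

```text
20.0833 F [-1.2 -1.6 13.8] M [-0.33  0.32  0.04] w 24.3 sole z -0.01 lid off 172.31 211.09 tilt [-1.e+00  0.e+00  9.e-04] v 0.001
```

On the bench. Release and rise.

servo_tool:
  increments:
    - [[-0.005,0,0],[0,0,0],0]
    - [[0,0,0],[0,0,0],-0.4]
    - [[0,0,0],[0,0,0],-0.6]
    - [[0,0,0],[0,0,0],-0.6]
    - [[0,0,0],[0,0,0],-0.6]
    - [[0,0,0],[0,0,0],-0.6]

```text
time_s: 20.58
position: [313.0, 388.0, 199.7]
ee_rot: [0.95, 1.352, -0.952]
contact_force: [-0.2, 0.4, -0.4]
width: 68.3
```

servo_tool:
  increments:
    - [[-0.1,0,0],[0,0,0],-0.6]
    - [[-0.25,0,0],[0,0,0],-0.6]
    - [[-0.3,0,0],[0,0,0],-0.6]
    - [[-0.3,0,0],[0,0,0],-0.6]
    - [[-0.3,0,0],[0,0,0],-0.6]
    - [[-0.2,0,0],[0,0,0],-0.6]
    - [[0,0,0],[0,0,0],-0.6]
    - [[0,0,0],[0,0,0],-0.6]
    - [[0,0,0],[0,0,0],-0.6]

```text
time_s: 21.33
position: [312.7, 387.9, 344.7]
ee_rot: [0.95, 1.353, -0.952]
contact_force: [0.4, -0.0, 0.3]
width: 68.5
```

```bash
python3 st.py
python3 - <<'E'
from plan2 import *
L=np.array([563.9,281.9,0]);la=np.radians(106.3)
lh=np.array([np.cos(la),np.sin(la),0]);ly=np.cross([0,0,1],lh)
for n in('top','side'):
    im,d=snapshot(n);cv2.imwrite(f'pics/{n}13.png',im)
    X=cloud(n,d)-L;q=np.stack([X@lh,X@ly,X[...,2]],-1)
    for x0 in(-61,61):
        m=(np.abs(q[...,0]-x0)<6)&(np.abs(q[...,1])<36)&(q[...,2]>50)&(q[...,2]<100);r=q[m];print(n,x0,m.sum(),np.median(r[:,2]))
    P=cloud(n,d)
    for nm,z in(('specimen_cup',0),('dropper_bottle',0)):
        print(nm,[(round(k['score'],2),np.round(k['point'],1).tolist()) for k in place_of(n,nm)[:2]])
    X=P-C2;q=np.stack([X@h,X@yb,X[...,2]],-1)
    m=(np.abs(q[...,0])<90)&(np.abs(q[...,1])<30)&(q[...,2]>24)&(q[...,2]<40);print('bar',m.sum(),cv2.minAreaRect(q[m][:,:2].astype(np.float32)),np.median(q[m][:,2]))
E
```

```text
21.3333 F [ 0.4 -0.   0.3] M [-0.03  0.02  0.  ] w 68.5 sole z 144.83 lid off 172.23 211.31 tilt [-1.0e+00 -9.0e-04  1.3e-03] v 0.019
top -61 147 76.22916494451403
top 61 147 76.63939634182003
specimen_cup [(0.67, [190.3, 196.3])]
dropper_bottle [(0.78, [312.1, 135.7])]
bar 214 ((-27.03790855407715, -0.7694511413574219), (26.282167434692383, 93.8987808227539), 89.59225463867188) 32.507869219432635
side -61 111 76.38820185487741
side 61 140 76.54160234723375
specimen_cup [(0.8, [253.2, 279.2])]
dropper_bottle [(0.85, [193.6, 180.3]), (0.28, [237.8, 216.3])]
bar 583 ((-0.6025009155273438, -2.161306381225586), (27.693523406982422, 148.0805206298828), 89.9116439819336) 31.778052882301974
```

View pics/side13.png

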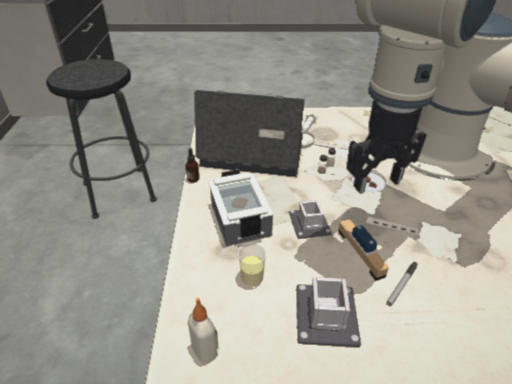

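View pics/top13.png

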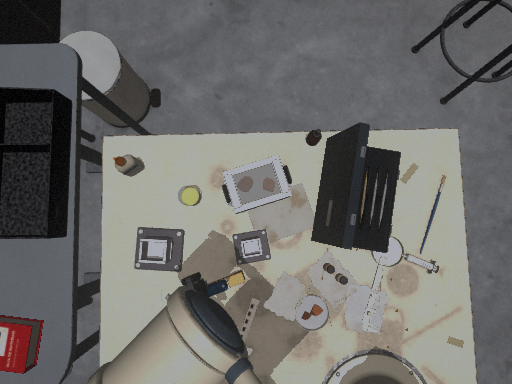

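The lid is home with both catches over it, the bar is on its feet and released, and the bottle and cup are where they were. Handing in.

```bash
python3 -c "
from bench import *
print(finish_job())"
```

```text
the job is handed in; nothing more can be done
None
```

The lid is pressed fully home under both catches, and the job is handed in at about 21.5 s of the 64 s allowed.

**What I did:** I pulled the bar up out of its stand, laid it on its feet on the bench on the robot's side of the stand, and let go. I then took it again by the dark grip, set a foot on each end rail and pressed straight down. Afterwards I put the bar back on its feet in the same place, released it and raised the hand clear.

**Last checks:**
- **Lid:** Both cameras measured both rail tops at 76.2 to 76.6 mm above the bench, against 76 mm when home. The last press stopped at 76.0 mm under about 32 N.
- **Catches:** The top view shows both hooks over the lid's ends. I saw no distinct click in the force. It fell off after about 8 N at the start of the travel and the lid went down easily, so I judged the catches by the pictures and the lid height.
- **Side force:** The final press had about 12 N of sideways force at the bottom of the stroke.
- **Bar:** It is lying level on its feet, released, with nothing touching it.
- **Bottle and cup:** Both look upright and unmoved. The networks' points shifted by up to about 5 pixels between readings, which I took as network error.

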